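Set up the pastry bench from the cutter chest

ROBOT

A 7-joint arm with a two-finger parallel gripper is mounted at the origin on the work surface. World frame = base frame: x ahead of the robot, y to its left, z up, the work surface at z = 0. Lengths are in m, angles in rad, forces in N, time in s.
With the tool pointing down it reaches from about 0.4 to 0.85 m from the base axis. Payload 10.4 kg.
Tool frame: the origin (TCP) lies at the very end of the fingers, on their centre line; the grasp point (between the pads) lies behind it (grip_depth is the z of the grasp point in the tool frame, in m); z points along the fingers, y is the direction in which the jaws open and shut (so a half turn about z gives the same grasp; the last joint's range is limited). The gripper opens to 85 mm and grips with 20 to 120 N. Pads are 22 mm wide; open, the fingers measure 114 mm over their backs; the gripper's body (76 mm by 85 mm) begins 54 mm behind the grasp point. The pads swing forward as they close: fully open they stand 13 mm farther back than shut.
Start: joints at [-1.216, 0.332, -0.065, 1.46, 0.022, 1.35, -0.088], TCP at [0.231, 0.581, 0.231] pointing down, gripper open.
Joint ranges: [-2.6, 2.6], [-0.5, 2.12], [-1.47, 1.34], [0.16, 2.42], [-1.27, 4.41], [0.06, 2.06], [-2.6, 2.6]. Speed limits (rad/s): [2.22, 2.22, 2.79, 2.79, 3.14, 3.14, 3.14].

INTERFACE

Orientations are given as [roll, pitch, yaw] about the fixed x, y, z axes, in that order (R = Rz(yaw) Ry(pitch) Rx(roll)).
In Python, from plant import * gives the robot as it stands.
- The arm moves only by the tool apply_moves, never from a script. Its argument "increments" is one flat list of numbers, 7 for each row, row after row: the opening, from 0 (shut) to 1 (fully open), then the shift along the tool's x, y, z in units of 25 mm (1.0 is 25 mm), then the turn, a rotation vector about the tool's x, y, z in units of 5 degrees (1.0 is 5 degrees). In form: [gripper, x, y, z, rx, ry, rz, gripper, x, y, z, rx, ry, rz, ...]. A call has 1 to 10 rows; each row shifts and turns the commanded pose from where the row before left it, along the tool's axes as they then stand; what a row does not reach is not made up. A row lasts 1/10 s, in which the tool goes at most 50 mm and 8.59 degrees, less where a joint would pass 70% of its speed; a pose out of reach is approached as far as the arm can. A call is refused whole if a number of a shift passes 1 or a number of a turn 1, either way. A call with a gripper value outside its range is refused whole. The fingers move at their own pace and stop on an object; "newtons" is the grip in N (left out, the last holds). Time passes only in rows, so rows that do not move let the fingers close. It gives the time, the measured TCP pose, the force and the opening at its end, in the units of the state.
- get_obs(): the state, without advancing time (a new reading comes with each control period).
- capture(name): name is "side" or "top"; returns a dict with "pixels" (480x640x3 uint8, red, green, blue), "range_z" (480x640 float32, m along the optical axis (not along the pixel's ray), 0 where there is no reading), "K" (3x3 intrinsics, pixels), "k1" (the pictures are not rectified: a ray, as slopes to the right and down, at radius r is drawn at 1 + k1 r^2 times it, then the intrinsics apply), "origin" and "rotation" of the camera in the world. Camera axes: x right, y up, looking along -z (the intrinsics and any distortion apply to the point x, -y, -z); pixel columns grow to the right and rows downward; lengths in m; the calibration is good to about 2 mm. A picture is of the moment at which its call begins.
- close_job(): hands the job in, once; it reports no verdict.
Trained networks look in a picture, given as the dict that the camera call returned (one of the last four; its "shot" number tells which), for a name from the list of things; names that differ only in an ending like _2 or _b are one class to them, and where a whole thing is asked for, a point or a joint stands for the part that bears it (a point fixed in the world has none). Each returns a list of dicts, best first, with "p" (0 to 1); they miss things now and then, are a little off and sometimes report something else, mostly with a low value. They report only what shows in the picture. A call takes as long as a camera call. They do not tell look-alikes from the thing itself.
- cut_out(picture, name): "pixels" (480x640 bool, what is visible of it) and "point" ([column, row] in pixels, amid what is visible of it).
The state is a dict: "time": time; "joint_positions": joint angles; "joint_velocities": joint speeds; "joint_efforts": joint torques, N m; "position": TCP position; "orientation": TCP orientation; "contact_force": force on the tool from outside, world axes, zero at the start; "moment": the same for the moment, N m; "gripper_width": opening from 0.0 (shut) to 1.0 (fully open).
Only numpy, scipy, OpenCV 4.12 (cv2) and the standard library are available. Lean on these libraries where they do the work, as an engineer would, in place of code of your own. Each camera call takes 0.05 s, during which the arm holds its last target.

TASK

Set the bench up for cutting and decorating: lift the chest's lid open until it rests on its stop and leave it there, take the blue-handled dough cutter out and set it down gently, upright and wholly on the marble board, and unscrew the jar's red cap anticlockwise as far as it goes. Leave the dark-handled cutter in its place in the chest and do not disturb the other things on the bench.

Things in the scene. Friction and masses are not known exactly. Their poses are not given: they have to be found in the camera images.
- chest: white open-topped chest fixed to the table, 140 (x) x 220 (y) x 60 (z) mm outside, walls and floor 8 mm thick, closed by a hollow wooden lid 40 mm high. Origin at the centre of its underside; its -x side is the front and faces roughly to the robot, its +x side carries the hinge; z up
- lid (a joint): opening angle of the chest's lid in rad: 0 shut, 1.75 (about 100 deg) open on its stop. The lid is a hollow wooden tray of 0.3 kg, 140 x 220 mm, 40 mm high. Its hinge is free: it falls shut if let go below about 1.2 rad and falls open onto its stop beyond
- lid_hinge (a point): middle of the lid's hinge line, at the top of the chest's +x edge, 60 mm above the table; the line runs along the chest's y axis. With the lid shut the handle lies 182 mm in front of (chest -x) and 34 mm above this point; as the lid opens the handle turns about this line, up and then back to the chest's +x
- lid_handle (a point): middle of the lid's handle: a dark steel round bar 100 mm long and 11 mm thick, parallel to the chest's y axis, 42 mm out from the lid's front edge (36 mm free between), nothing below it,, about 94 mm above the table when shut; moves with the lid
- cutter: round dough cutter with a BLUE handle, loose, 0.16 kg, 75 mm high: steel drum 56 mm across, 22 mm high, a thin neck, then an upright round blue handle 28 mm across from 38 to 70 mm above its underside. Origin: centre of its underside, z up. At the start it stands on the chest's floor, about 50 mm to the chest's +y or -y of the middle
- cutter_grip (a point): point on the axis of the blue handle, 55 mm above the cutter's underside
- spare_cutter: an equal cutter with a DARK BROWN WOODEN handle, standing on the other side of the chest; it stays there. Origin at the centre of its underside
- board: marble board fixed on the table, 170 (x) x 160 (y) x 12 (z) mm. Origin at the centre of its underside; its top is 12 mm above the origin
- jar_stand: glass jar of orange sprinkles in a dark wooden stand fixed to the table; the jar leans 35 deg from upright, its top towards the stand's -x (roughly towards the robot). Stand foot 130 x 85 mm; origin on the underside of the foot
- cap (a joint): turn of the jar's captive red screw cap in rad about its own leaning axis: 0 fully shut, grows anticlockwise as seen looking at the cap's top, 1.45 at its stop (unscrewed). It starts within 0.3 of shut, rubs with about 0.08 N m and stays where it is left and does not rise
- cap_grip (a point): on the axis of the red cap, 20 mm above the cap's lower edge, 8 mm below its top face. The cap is round, 46 mm across, 28 mm high; just below it are the neck (10 mm long) and the jar's shoulder, 60 mm across. This point's z axis is the cap's axis, pointing out of the cap, 35 deg from vertical
- bowl: blue ceramic bowl, 110 mm across, 50 mm high, standing on the table; origin at the centre of its underside; to be left alone
- sugar_jar: closed glass jar with a steel cap, 64 mm across, 100 mm high, standing on the table; origin at the centre of its underside; to be left alone
- timer: yellow kitchen timer, 60 mm across, 50 mm high, standing on the table; origin at the centre of its underside; to be left alone
- mug: white mug, 80 mm across, 90 mm high, handle at its +y; origin at the centre of its underside; to be left alone
Mind the look-alikes: they are no part of the job. There is more than one size of the board; the job needs the smaller.

How it is judged:
By the outcome, as a careful person would: the job done as asked, in the order asked, and still so for the second after the job is handed in, with the robot touching nothing.
It also fails if it takes over 66 s, if anything falls off the work surface, if the arm or the gripper's body presses on something with over 40 N, if the wrist force passes 120 N, or if a joint passes its speed limit or range.

## Working session

There is one attempt and no reset: what is moved stays moved. The work goes in short steps, Python scripts to look and compute and a tool call to move; the robot and the scene stay as the last step left them, time stands still between calls to the robot, and variables do not carry over. Pictures are saved under pics/ and viewed, and the job is handed in when it is done.

Besides the shell and the picture viewer there is one more tool, called as a command line: name --argument value ..., lists and objects as JSON in quotes. apply_moves: Moves the arm, as the interface text tells. Its arguments: {"type":"object","properties":{"increments":{"type":"array"},"newtons":{"type":"number"}},"required":["increments"]}

```bash
ls; mkdir -p pics; python3 - <<'E'
from plant import *
import cv2, numpy as np, pickle
o=get_obs(); print(o)
for n in ['side','top']:
    c=capture(n); pickle.dump(c,open(f'{n}0.pkl','wb'))
    cv2.imwrite(f'pics/{n}0.png',c['pixels'][:,:,::-1])
    print(n,c['K'],c['k1'],c['origin'],c['rotation'],c['shot'])
E
```

```text
pics
{'time': 0.0, 'joint_positions': array([-1.2155768 ,  0.3328965 , -0.06473433,  1.46092432,  0.02160352,
        1.349875  , -0.0884994 ]), 'joint_velocities': array([ 0.00089715, -0.00062733, -0.00166819, -0.00075534, -0.0014322 ,
       -0.00118861,  0.00087616]), 'joint_efforts': array([-7.17199455e-04, -6.25426555e+01,  4.91808099e-02, -3.91622257e+01,
        1.63212925e-02,  9.67228058e-03,  2.21021145e-05]), 'position': array([0.23041192, 0.58058947, 0.23050874]), 'orientation': array([-3.14018644e+00,  5.54083750e-05,  2.76382763e+00]), 'contact_force': array([-0.23071284,  0.95411308, -0.32012077]), 'moment': array([ 0.04423192, -0.01074292, -0.04859899]), 'gripper_width': 1.0047212054878336}
side [[546.4986638    0.         324.09073843]
 [  0.         546.4986638  234.16355565]
 [  0.           0.           1.        ]] -0.09206036605726559 [-0.06435816 -0.96297411  0.81252231] [ 1.00359581 -0.01266775 -0.47082891] 1
top [[528.81463556   0.         324.27229753]
 [  0.         528.81463556 242.88021783]
 [  0.           0.           1.        ]] -0.010587847238284669 [0.27246264 0.01359728 1.52155082] [ 0.12660296  0.00210982 -1.58047799] 2
```

View pics/top0.png

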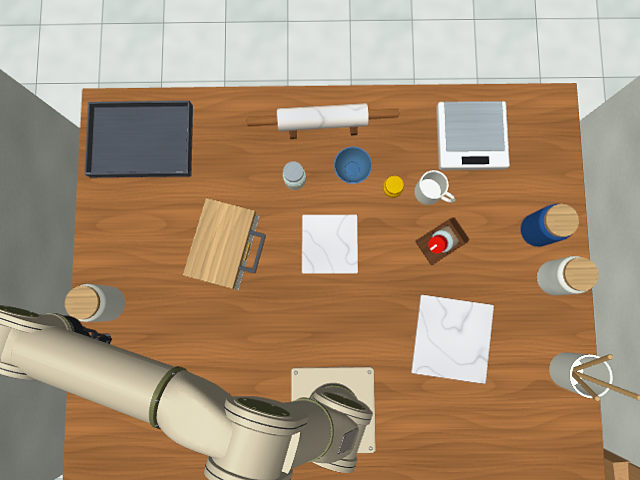

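View pics/side0.png

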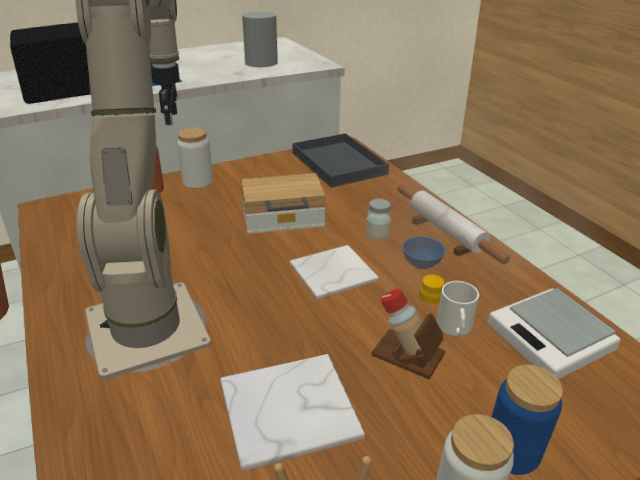

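```bash
cat > h.py <<'E'
import numpy as np, cv2, pickle
from scipy.spatial.transform import Rotation as R
def camR(c): return R.from_euler('xyz',c['rotation']).as_matrix()
def dist(c): return np.array([c['k1'],0,0,0,0.])
F=np.diag([1.,-1,-1])
def proj(c,P):
    P=np.atleast_2d(P); q=(P-c['origin'])@camR(c)@F
    a=q[:,:2]/q[:,2:]; r2=(a**2).sum(1,keepdims=True); a=a*(1+c['k1']*r2)
    return a@np.diag(np.diag(c['K'])[:2])+c['K'][:2,2]
def slopes(c,uv):
    uv=np.atleast_2d(np.asarray(uv,float))
    d=(uv-c['K'][:2,2])/np.diag(c['K'])[:2]
    a=d.copy()
    for _ in range(20): a=d/(1+c['k1']*(a**2).sum(1,keepdims=True))
    return a
def ray(c,uv):
    a=slopes(c,uv); q=np.c_[a,np.ones(len(a))]@F@camR(c).T
    return q   # scaled so depth 1
def pts(c,mask):
    v,u=np.nonzero(mask&(c['range_z']>0)); z=c['range_z'][v,u]
    return c['origin']+ray(c,np.c_[u,v])*z[:,None], np.c_[u,v]
def onz(c,uv,z):
    q=ray(c,uv); return c['origin']+q*((z-c['origin'][2])/q[:,2])[:,None]
E
python3 - <<'E'
from plant import *
from h import *
S={n:capture(n) for n in ['side','top']}
out={}
for n,c in S.items():
    for name in ['chest','lid','lid_handle','board','jar_stand','cap','cutter','bowl','sugar_jar','timer','mug']:
        r=cut_out(c,name)
        for k,d in enumerate(r[:3]):
            P,uv=pts(c,d['pixels'])
            out[n,name,k]=d
            med=np.median(P,0) if len(P) else None
            print(n,name,k,round(d['p'],2),np.round(d['point']),d['pixels'].sum(),np.round(med,3) if med is not None else '',np.round(np.percentile(P[:,2],[2,98]),3) if len(P) else '')
pickle.dump((S,out),open('seg0.pkl','wb'))
print(get_obs()['time'])
E
```

```text
side chest 0 0.93 [284. 205.] 4244 [0.443 0.253 0.092] [0.005 0.102]
side lid 0 0.72 [280. 194.] 2842 [0.446 0.267 0.098] [0.061 0.102]
side lid_handle 0 0.73 [283. 197.] 2824 [0.446 0.268 0.098] [0.061 0.102]
side lid_handle 1 0.23 [334. 272.] 2765 [ 0.459 -0.01   0.01 ] [0.003 0.014]
side board 0 0.94 [331. 269.] 2865 [ 0.458 -0.009  0.01 ] [0.001 0.014]
side board 1 0.77 [287. 411.] 11203 [ 0.183 -0.357  0.015] [0.007 0.018]
side board 2 0.6 [278. 194.] 2880 [0.448 0.267 0.098] [0.058 0.102]
side jar_stand 0 0.77 [408. 339.] 3932 [ 0.453 -0.333  0.06 ] [0.001 0.142]
side cap 0 0.93 [395. 300.] 408 [ 0.438 -0.295  0.135] [0.117 0.149]
side cap 1 0.74 [282. 192.] 2808 [0.446 0.267 0.098] [0.062 0.102]
side cutter 0 0.58 [282. 191.] 2806 [0.445 0.267 0.098] [0.062 0.102]
side bowl 0 0.71 [424. 252.] 1137 [ 0.695 -0.049  0.031] [-0.002  0.05 ]
side timer 0 0.88 [430. 288.] 579 [ 0.615 -0.195  0.036] [0.002 0.052]
side mug 0 0.65 [457. 308.] 1861 [ 0.597 -0.299  0.06 ] [0.003 0.091]
top chest 0 0.89 [221. 243.] 4857 [0.453 0.289 0.1  ] [0.006 0.106]
top lid 0 0.86 [220. 246.] 4433 [0.454 0.295 0.1  ] [0.085 0.106]
top lid_handle 0 0.88 [222. 243.] 4517 [0.454 0.294 0.1  ] [0.078 0.106]
top board 0 0.91 [449. 340.] 5994 [ 0.19  -0.343  0.016] [0.008 0.023]
top board 1 0.62 [328. 246.] 3272 [0.465 0.    0.012] [0.005 0.019]
top jar_stand 0 0.77 [440. 237.] 1342 [ 0.459 -0.308  0.084] [0.006 0.148]
top jar_stand 1 0.6 [223. 243.] 4682 [0.454 0.294 0.1  ] [0.057 0.106]
top cap 0 0.82 [437. 243.] 281 [ 0.444 -0.285  0.138] [0.124 0.151]
top cap 1 0.43 [331. 243.] 3255 [ 0.465 -0.001  0.012] [0.005 0.019]
top bowl 0 0.67 [353. 166.] 1107 [ 0.694 -0.07   0.022] [0.002 0.054]
top sugar_jar 0 0.95 [291. 175.] 557 [0.646 0.098 0.096] [0.    0.105]
top timer 0 0.56 [394. 183.] 351 [ 0.623 -0.184  0.046] [0.012 0.055]
top mug 0 0.82 [435. 184.] 953 [ 0.618 -0.299  0.035] [-0.     0.093]
1.3
```

```bash
python3 - <<'E'
from h import *
S,out=pickle.load(open('seg0.pkl','rb'))
c=S['top']
# lid
m=out['top','lid',0]['pixels']
P,uv=pts(c,np.ones((480,640),bool))
sel=(np.abs(P[:,2]-0.1)<0.015)&(P[:,0]>0.3)&(P[:,0]<0.62)&(P[:,1]>0.1)&(P[:,1]<0.42)
Q=onz(c,uv[sel],0.1)[:,:2]
# lid pixels vs handle
img=c['pixels']; col=img[uv[sel][:,1],uv[sel][:,0]].astype(int)
wood=(col[:,0]-col[:,2]>40)
# reproject with contour
W=np.zeros((480,640),np.uint8); t=uv[sel][wood]; W[t[:,1],t[:,0]]=1
W=cv2.morphologyEx(W,cv2.MORPH_OPEN,np.ones((3,3)))
cn=max(cv2.findContours(W,cv2.RETR_EXTERNAL,cv2.CHAIN_APPROX_NONE)[0],key=cv2.contourArea)[:,0]
r=cv2.minAreaRect((onz(c,cn,0.1)[:,:2]*1000).astype(np.float32)); print('lid',r, cv2.boxPoints(r))
# handle dark pixels beside lid
dark=(img.astype(int).sum(2)<330)
D=np.zeros((480,640),bool); D[225:285,235:272]=1
cv2.imwrite('pics/crop_chest.png',cv2.resize(img[190:300,170:280,::-1],None,fx=5,fy=5,interpolation=cv2.INTER_NEAREST))
cv2.imwrite('pics/crop_jar.png',cv2.resize(img[190:290,400:500,::-1],None,fx=5,fy=5,interpolation=cv2.INTER_NEAREST))
# board
m=out['top','board',1]['pixels'].astype(np.uint8)
cn=max(cv2.findContours(m,cv2.RETR_EXTERNAL,cv2.CHAIN_APPROX_NONE)[0],key=cv2.contourArea)[:,0]
r=cv2.minAreaRect((onz(c,cn,0.012)[:,:2]*1000).astype(np.float32)); print('board',r,cv2.boxPoints(r))
s=S['side']
cv2.imwrite('pics/crop_side.png',cv2.resize(s['pixels'][160:390,220:500,::-1],None,fx=2.8,fy=2.6))
for n in ['top','side']:
    P,_=pts(S[n],out[n,'cap',0]['pixels']); 
    # plane-ish top of cap
    print(n,P.mean(0))
E
```

```text
lid ((458.50152587890625, 299.92437744140625), (142.55677795410156, 219.87701416015625), 74.45433807373047) [[333.4818  260.71777]
 [545.3151  201.78935]
 [583.52124 339.13098]
 [371.68793 398.0594 ]]
board ((464.7082214355469, -0.20386505126953125), (159.30868530273438, 168.26853942871094), 89.42386627197266) [[379.77725 -79.00819]
 [548.0373  -80.70017]
 [549.63916  78.60046]
 [381.37915  80.29244]]
top [ 0.44466897 -0.28489499  0.13743409]
side [ 0.43904455 -0.29216264  0.13452704]
```

```bash
ls pics
```

```text
crop_chest.png
crop_jar.png
crop_side.png
side0.png
top0.png
```

View pics/crop_chest.png

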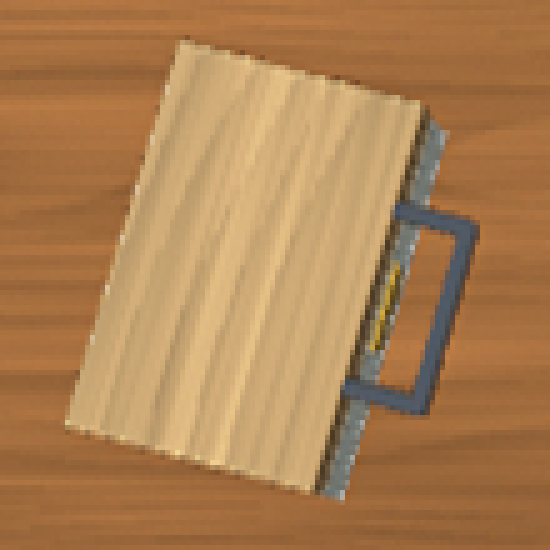

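View pics/crop_jar.png

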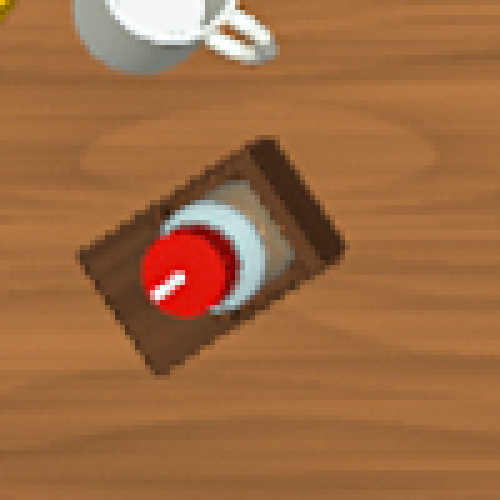

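View pics/crop_side.png

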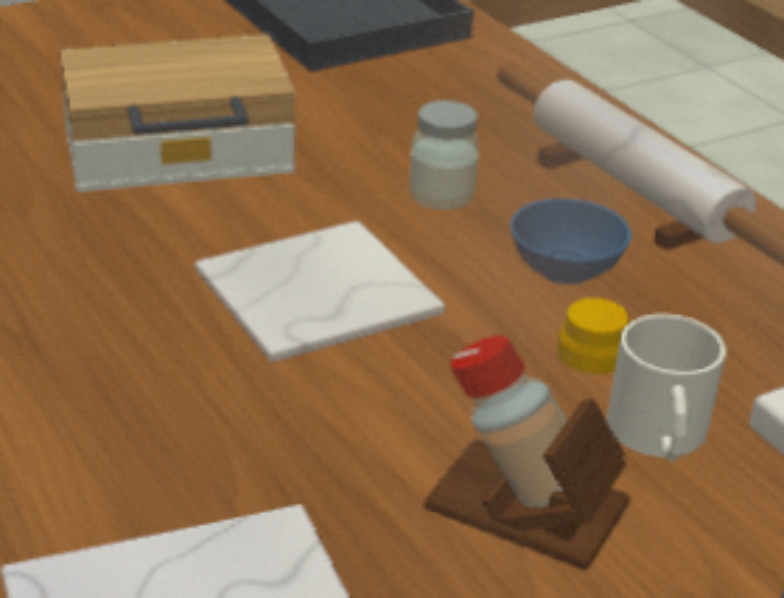

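```bash
python3 - <<'E'
import plant; print([n for n in dir(plant) if not n.startswith('_')])
print(getattr(plant,'grip_depth',None))
from h import *
from scipy.optimize import minimize
S,out=pickle.load(open('seg0.pkl','rb'))
def redmask(c):
    p=c['pixels'].astype(int); return ((p[...,0]>110)&(p[...,1]<70)&(p[...,2]<70))
M={}
for n,c in S.items():
    m=redmask(c); g=cv2.dilate(out[n,'cap',0]['pixels'].astype(np.uint8),np.ones((9,9)))>0
    m&=g; m=cv2.morphologyEx(m.astype(np.uint8),cv2.MORPH_CLOSE,np.ones((5,5)))  # closes the white mark
    M[n]=m>0; print(n,m.sum())
a=np.linspace(0,2*np.pi,48,endpoint=False)
def cyl(x):
    p=np.array(x[:3]); az=x[3]; t=np.deg2rad(35)
    ax=np.array([np.sin(t)*np.cos(az),np.sin(t)*np.sin(az),np.cos(t)])
    e1=np.array([-np.sin(az),np.cos(az),0]); e2=np.cross(ax,e1)
    ring=0.023*(np.cos(a)[:,None]*e1+np.sin(a)[:,None]*e2)
    return np.r_[p+ring+0.008*ax,p+ring-0.020*ax],ax
def render(c,P,sc=8):
    uv=proj(c,P); h=cv2.convexHull(uv.astype(np.float32))[:,0]
    return h
def cost(x,names=('top','side')):
    P,ax=cyl(x); J=0
    for n in names:
        h=render(S[n],P); v,u=np.nonzero(M[n])
        u0,v0=u.min()-8,v.min()-8; w,hh=u.max()-u0+9,v.max()-v0+9; k=6
        A=np.zeros((hh*k,w*k),np.uint8); cv2.fillConvexPoly(A,np.round((h-[u0,v0]+0.5)*k).astype(int),1)
        B=cv2.resize(M[n][v0:v0+hh,u0:u0+w].astype(np.uint8),None,fx=k,fy=k,interpolation=cv2.INTER_NEAREST)
        J+=1-(A&B).sum()/max(1,(A|B).sum())
    return J
x0=[0.44,-0.29,0.137,np.deg2rad(180-58.8)]
for names in [('top','side'),('top',),('side',)]:
    best=None
    for d in (-.15,0,.15):
        s=np.array(x0)+[0,0,0,d]
        sim=np.vstack([s]+[s+np.eye(4)[i]*[.006,.006,.006,.2][i] for i in range(4)])
        r=minimize(cost,s,args=(names,),method='Nelder-Mead',options=dict(initial_simplex=sim,xatol=1e-4,fatol=1e-4))
        if best is None or r.fun<best.fun: best=r
    print(names,np.round(best.x[:3],4),np.rad2deg(best.x[3]),best.fun)
# depth check of the best cap
E
```

```text
['MotionError', 'capture', 'close_job', 'cut_out', 'get_obs', 'grip_depth']
-0.0187
side 430
top 290
('top', 'side') [ 0.4429 -0.2815  0.1323] 115.74195070084464 0.14724002964303629
('top',) [ 0.443  -0.2822  0.1303] 119.03026840719286 0.05997236296637498
('side',) [ 0.4422 -0.2818  0.1331] 111.79551353392978 0.07169811320754715
```

```bash
python3 - <<'E'
from h import *
S,out=pickle.load(open('seg0.pkl','rb'))
c=S['top']
m=out['top','jar_stand',0]['pixels']
p=c['pixels'].astype(int)
g=np.zeros((480,640),bool); g[212:272,410:475]=1
dark=(p.sum(2)<230)&g
vis=(c['pixels'].copy()); vis[dark]=[0,255,0]
cv2.imwrite('pics/dark.png',cv2.resize(vis[200:280,400:490,::-1],None,fx=6,fy=6,interpolation=cv2.INTER_NEAREST))
cn=np.vstack([k[:,0] for k in cv2.findContours(dark.astype(np.uint8),cv2.RETR_EXTERNAL,cv2.CHAIN_APPROX_NONE)[0] if cv2.contourArea(k)>30])
hull=cv2.convexHull(cn)[:,0]
for z in (0.01,0.02):
    r=cv2.minAreaRect((onz(c,hull,z)[:,:2]*1000).astype(np.float32)); print(z,r,cv2.boxPoints(r).tolist())
E
```

```text
0.01 ((468.69659423828125, -325.64154052734375), (84.11556243896484, 135.01629638671875), 31.9632568359375) [[397.27813720703125, -290.6328125], [468.75244140625, -405.178955078125], [540.1150512695312, -360.6502685546875], [468.6407470703125, -246.1041259765625]]
0.02 ((467.39837646484375, -323.397216796875), (83.5590591430664, 134.1230926513672), 31.9632568359375) [[396.452392578125, -288.6200866699219], [467.453857421875, -402.4084777832031], [538.3443603515625, -358.1743469238281], [467.3428955078125, -244.38595581054688]]
```

View pics/dark.png

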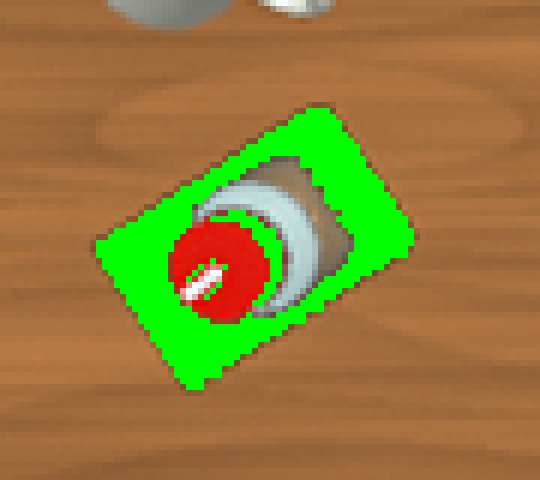

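```bash
cat > capfit.py <<'E'
from h import *
from scipy.optimize import minimize
a=np.linspace(0,2*np.pi,48,endpoint=False)
def cyl(p,az,t=np.deg2rad(35)):
    ax=np.array([np.sin(t)*np.cos(az),np.sin(t)*np.sin(az),np.cos(t)])
    e1=np.array([-np.sin(az),np.cos(az),0]); e2=np.cross(ax,e1)
    ring=0.023*(np.cos(a)[:,None]*e1+np.sin(a)[:,None]*e2)
    return np.r_[p+ring+0.008*ax,p+ring-0.020*ax],ax,e1,e2
E
python3 - <<'E'
from capfit import *
S,out=pickle.load(open('seg0.pkl','rb'))
M={}
for n,c in S.items():
    p=c['pixels'].astype(int); m=((p[...,0]>110)&(p[...,1]<70)&(p[...,2]<70))
    g=cv2.dilate(out[n,'cap',0]['pixels'].astype(np.uint8),np.ones((9,9)))>0
    M[n]=cv2.morphologyEx((m&g).astype(np.uint8),cv2.MORPH_CLOSE,np.ones((7,7)))
az=np.deg2rad(121.5)
def hullc(n,x):
    P=cyl(x,az)[0]; h=cv2.convexHull(proj(S[n],P).astype(np.float32)); mm=cv2.moments(h)
    return np.array([mm['m10'],mm['m01']])/mm['m00'], mm['m00']
C={}
for n in M:
    v,u=np.nonzero(M[n]); C[n]=np.array([u.mean(),v.mean()]); print(n,C[n],len(u))
from scipy.optimize import least_squares
r=least_squares(lambda x:np.r_[hullc('top',x)[0]-C['top'],hullc('side',x)[0]-C['side']],[0.443,-0.282,0.132],diff_step=1e-3)
print(r.x,r.fun,[hullc(n,r.x)[1] for n in M])
# depth check
for n,c in S.items():
    P,_=pts(c,M[n]>0); P0,ax,e1,e2=cyl(r.x,az)
    d=P-r.x; print(n,'h',np.percentile(d@ax,[5,50,95]),'e1',np.percentile(d@e1,[5,50,95]),'e2',np.percentile(d@e2,[5,50,95]))
    q=d@ax; top=(q>0.002); rr=np.hypot(d@e1,d@e2); ins=rr<0.018; print('top face h',np.median(q[ins&(q>0.0)]))
# mark angle
c=S['top']; img=c['pixels']; vis=img.copy()
for n in ('top','side'):
    c=S[n]; vis=cv2.resize(c['pixels'][:,:,::-1],None,fx=1,fy=1).copy()
    u0,v0=C[n].astype(int)-30; crop=cv2.resize(vis[v0:v0+60,u0:u0+60],None,fx=8,fy=8,interpolation=cv2.INTER_NEAREST)
    P0=cyl(r.x,az)[0]; uv=proj(c,P0)
    for k in (0,48):
        cv2.polylines(crop,[np.round((uv[k:k+48]-[u0,v0]+.5)*8).astype(int)],True,(255,255,0),1)
    cv2.imwrite(f'pics/capfit_{n}.png',crop)
E
```

```text
side [393.67906977 300.70465116] 430
top [437.1137931  243.90689655] 290
[ 0.44237837 -0.28202708  0.13227767] [-0.02005568  0.0407573   0.03326992 -0.0052773 ] [465.08803258044645, 290.83530532894656]
side h [-0.01828142 -0.00109521  0.00778298] e1 [-0.01506922  0.01062728  0.02142836] e2 [-0.01481384  0.00816437  0.0211174 ]
top face h 0.0066386427637663906
top h [-0.10423016  0.004519    0.00933028] e1 [-0.01968091  0.0001156   0.01942881] e2 [-0.0585038   0.00402053  0.0237748 ]
top face h 0.005701868658530843
```

View pics/capfit_top.png

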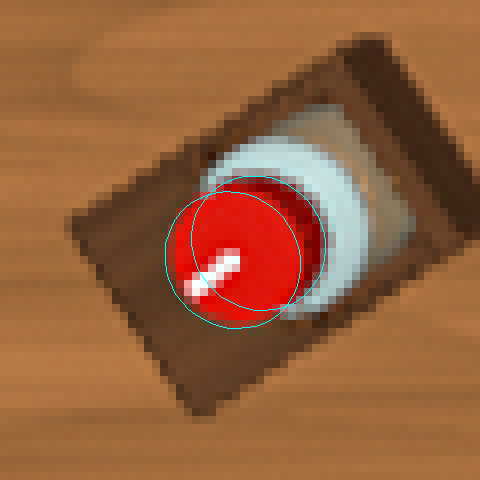

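View pics/capfit_side.png

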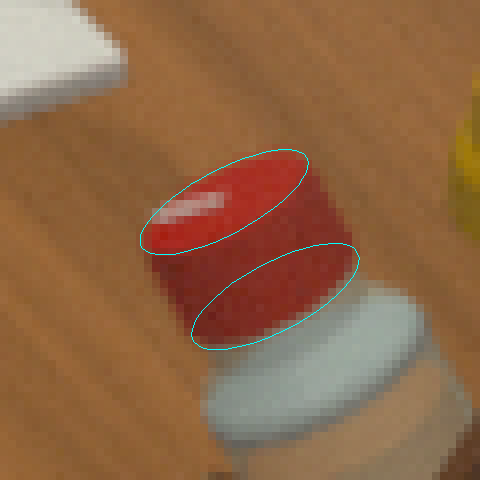

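```bash
python3 - <<'E'
from h import *
S,out=pickle.load(open('seg0.pkl','rb'))
yaw=np.deg2rad(74.45); C=np.array([0.4585,0.2999,0]); ex=np.array([np.cos(yaw),np.sin(yaw),0]); ey=np.array([-np.sin(yaw),np.cos(yaw),0]); ez=np.array([0,0,1.])
def ch(p): return C+np.array(p)@np.array([ex,ey,ez])
H=ch([[0.07,0,0.06]])[0]; hd=ch([[0.07-0.182,0,0.094]])[0]; print('hinge',H,'handle',hd)
box=ch([[sx*.07,sy*.11,z] for z in (0,0.06,0.1) for sx,sy in ((-1,-1),(1,-1),(1,1),(-1,1))])
hb=ch([[0.07-0.182,-.05,0.094],[0.07-0.182,.05,0.094]])
for n,c in S.items():
    k=6; u0,v0={'top':(175,185),'side':(235,165)}[n]; 
    crop=cv2.resize(c['pixels'][v0:v0+100,u0:u0+100,::-1],None,fx=k,fy=k,interpolation=cv2.INTER_NEAREST).copy()
    f=lambda P: np.round((proj(c,P)-[u0,v0]+.5)*k).astype(int)
    for i,col in ((0,(255,255,0)),(4,(0,255,0)),(8,(255,0,255))): cv2.polylines(crop,[f(box[i:i+4])],True,col,1)
    cv2.polylines(crop,[f(hb)],False,(0,0,255),1)
    cv2.imwrite(f'pics/chestfit_{n}.png',crop)
E
```

```text
hinge [0.47726554 0.36733778 0.06      ] handle [0.42847513 0.19199955 0.094     ]
```

View pics/chestfit_top.png

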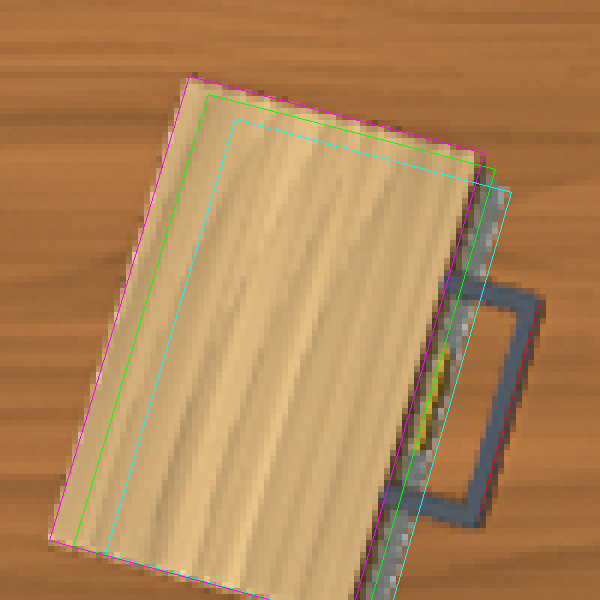

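View pics/chestfit_side.png

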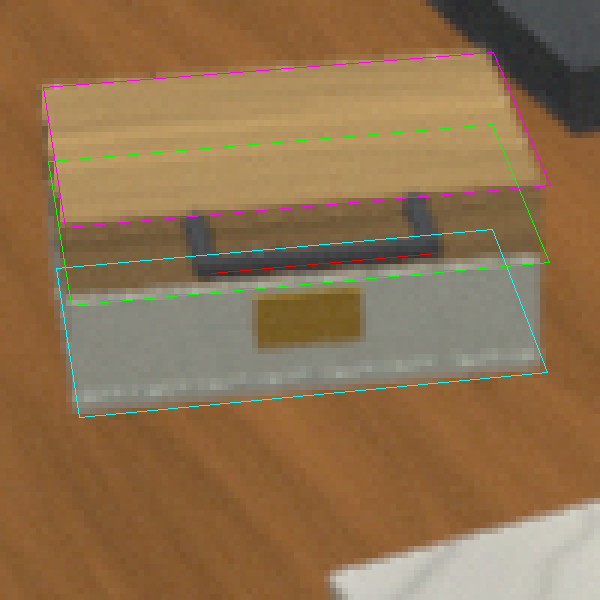

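```bash
python3 - <<'E'
from h import *
from scipy.optimize import least_squares
S,out=pickle.load(open('seg0.pkl','rb'))
ep={}
for n,c in S.items():
    p=c['pixels'].astype(int)
    m=(p.sum(2)<300)&(p[...,2]>=p[...,0]-2)
    g=np.zeros((480,640),bool); 
    if n=='top': g[225:285,240:270]=1
    else: g[190:215,262:312]=1
    m&=g
    v,u=np.nonzero(m); print(n,len(u),u.min(),u.max(),v.min(),v.max())
    vis=c['pixels'].copy(); vis[m]=[0,255,0]; u0,v0={'top':(235,220),'side':(255,185)}[n]
    cv2.imwrite(f'pics/bar_{n}.png',cv2.resize(vis[v0:v0+60,u0:u0+60,::-1],None,fx=8,fy=8,interpolation=cv2.INTER_NEAREST))
    np.save(f'bar_{n}.npy',m)
E
```

```text
side 138 266 307 198 210
top 203 240 264 230 272
```

```bash
python3 -c "
import cv2,numpy as np
a=cv2.imread('pics/bar_top.png');b=cv2.imread('pics/bar_side.png');cv2.imwrite('pics/bars.png',cv2.resize(np.hstack([a,b]),(800,400)))"
```

```text
(no output)
```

View pics/bars.png

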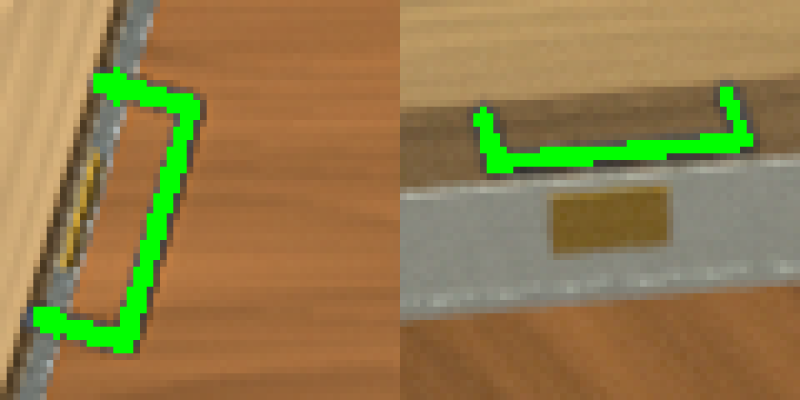

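```bash
python3 - <<'E'
from h import *
from scipy.optimize import least_squares
S,out=pickle.load(open('seg0.pkl','rb'))
m={'top':[[263.4,235.7],[253.55,270.5]],'side':[[305.95,205.8],[269.05,208.95]]}
mid={n:np.mean(v,0) for n,v in m.items()}
def tri(a,b):
    r=least_squares(lambda x:np.r_[proj(S['top'],x)[0]-a,proj(S['side'],x)[0]-b],[0.43,0.19,0.09]); return r.x,r.fun
print('mid',tri(mid['top'],mid['side']))
E1=tri(m['top'][0],m['side'][0]);E2=tri(m['top'][1],m['side'][1]); print(E1,E2)
d=E1[0]-E2[0]; print(np.linalg.norm(d),np.rad2deg(np.arctan2(d[1],d[0]))+90)
for n in m: print(n,onz(S[n],mid[n],0.094),onz(S[n],m[n],0.094))
# full fit over chest x,y,yaw using bar ends both cams
def model(x):
    yaw=x[2]; ex=np.array([np.cos(yaw),np.sin(yaw),0]); ey=np.array([-np.sin(yaw),np.cos(yaw),0])
    h=np.array([x[0],x[1],0.094]); return np.array([h-x[3]*ey,h+x[3]*ey])
def res(x):
    P=model(x); return np.r_[(proj(S['top'],P)-m['top']).ravel(),(proj(S['side'],P)-m['side']).ravel()]
r=least_squares(res,[0.43,0.192,1.3,0.05]); print(r.x,np.rad2deg(r.x[2]),r.fun)
E
```

```text
mid (array([0.42700915, 0.19373495, 0.09659932]), array([-0.09660683,  0.25615981,  0.26566313, -0.02386971]))
(array([0.47460766, 0.18062948, 0.09634951]), array([-0.09279496,  0.23209404,  0.24246011, -0.02539837])) (array([0.37987324, 0.20670712, 0.09686774]), array([-0.09188818,  0.25903072,  0.26686085, -0.02000614]))
0.09825946711141288 74.60931527741258
top [[0.42798809 0.19380524 0.094     ]] [[0.47557755 0.1806548  0.094     ]
 [0.3807887  0.20685212 0.094     ]]
side [[0.42810846 0.19812364 0.094     ]] [[0.47573554 0.18453762 0.094     ]
 [0.38098059 0.21160208 0.094     ]]
[0.42779629 0.194823   1.29957851 0.04919265] 74.46036360856803 [-0.36329569  0.14406327 -0.42591482  0.1469272   0.28112629  0.52758904
  0.31178995  0.66193171]
```

```bash
cat > plan.py <<'E'
from h import *
def Rr(rpy): return R.from_euler('xyz',rpy)
def down(yaw): return R.from_euler('xyz',[np.pi,0,yaw])
class Pl:
    def __init__(s,pos,rpy,dec=2): s.p=np.array(pos,float); s.r=Rr(rpy) if not isinstance(rpy,R) else rpy; s.rows=[]; s.dec=dec
    def to(s,pos,rot,g,n=None,vmax=0.95):
        pos=np.array(pos,float); p0=s.p.copy(); r0=s.r
        rv=(r0.inv()*rot).as_rotvec()
        if n is None:
            n=1
            while n<200:
                # test increments
                d=(rot.inv() if 0 else r0.inv()).apply(pos-p0)/0.025/n; w=np.rad2deg(rv)/5/n
                if np.linalg.norm(d)<=vmax and np.abs(w).max()<=vmax: break
                n+=1
        for k in range(1,n+1):
            f=k/n; pt=p0+f*(pos-p0); rt=r0*R.from_rotvec(f*rv)
            d=np.round(s.r.inv().apply(pt-s.p)/0.025,s.dec); w=np.round(np.rad2deg((s.r.inv()*rt).as_rotvec())/5,s.dec)
            d=np.clip(d,-1,1); w=np.clip(w,-1,1)
            s.p=s.p+s.r.apply(d*0.025); s.r=s.r*R.from_rotvec(np.deg2rad(w*5))
            s.rows.append([g,*d,*w])
        return s
    def wait(s,g,n):
        for _ in range(n): s.rows.append([g,0,0,0,0,0,0])
        return s
    def show(s):
        for i in range(0,len(s.rows),10):
            print('['+', '.join(', '.join('%g'%(v+0.0) for v in r) for r in s.rows[i:i+10])+']')
        print(len(s.rows),'end',np.round(s.p,4),np.round(s.r.as_euler('xyz'),4))
E
python3 - <<'E'
from plan import *
o=dict(position=[0.23041192,0.58058947,0.23050874],orientation=[-3.14018644,5.5e-5,2.76382763])
p=Pl(o['position'],o['orientation'])
T=down(np.deg2rad(164.46))
p.to([0.4275,0.1945,0.19],T,0.4)
p.show()
E
```

```text
[0.4, -0.69, -0.6, 0.09, 0, 0, -0.06, 0.4, -0.68, -0.61, 0.08, 0, 0, -0.07, 0.4, -0.68, -0.61, 0.09, 0, 0, -0.06, 0.4, -0.67, -0.61, 0.08, 0, 0, -0.07, 0.4, -0.67, -0.62, 0.09, 0, 0, -0.06, 0.4, -0.67, -0.62, 0.09, -0.01, 0, -0.07, 0.4, -0.67, -0.63, 0.08, 0, 0, -0.06, 0.4, -0.66, -0.63, 0.09, 0, 0, -0.06, 0.4, -0.66, -0.63, 0.08, 0, 0, -0.07, 0.4, -0.65, -0.63, 0.09, 0, 0, -0.06]
[0.4, -0.65, -0.64, 0.09, 0, 0, -0.07, 0.4, -0.65, -0.65, 0.08, 0, 0, -0.06, 0.4, -0.64, -0.64, 0.09, 0, 0, -0.07, 0.4, -0.64, -0.66, 0.08, 0, 0, -0.06, 0.4, -0.64, -0.65, 0.09, 0, 0, -0.06, 0.4, -0.63, -0.66, 0.08, 0, 0, -0.07, 0.4, -0.63, -0.66, 0.09, 0, 0, -0.06, 0.4, -0.62, -0.66, 0.08, -0.01, 0, -0.07, 0.4, -0.62, -0.67, 0.09, 0, 0, -0.06]
19 end [0.4274 0.1946 0.19  ] [ 3.1413 -0.      2.8703]
```

apply_moves --increments '[0.4,-0.5,-0.5,0,0,0,-0.6,0.4,-0.8,-0.8,0,0,0,-0.6,0.4,-0.9,-0.98,0.1,0,0,0,0.4,-0.9,-0.98,0.1,0,0,0,0.4,-0.9,-0.98,0.1,0,0,0,0.4,-0.9,-0.98,0.1,0,0,0,0.4,-0.9,-0.98,0.1,0,0,0,0.4,-0.9,-0.98,0.1,0,0,0,0.4,-0.9,-0.98,0.1,0,0,0,0.4,-0.9,-0.98,0.1,0,0,0]' --newtons 30

```text
time: 2.3
position: [0.3711, 0.3009, 0.2114]
orientation: [3.141, 0.0, 2.868]
contact_force: [0.8, 0.1, 0.2]
gripper_width: 0.404
```

apply_moves --increments '[0.4,-0.8,-0.9,0.2,0,0,0,0.4,-0.8,-0.9,0.2,0,0,0,0.4,-0.8,-0.9,0.2,0,0,0,0.4,-0.8,-0.9,0.2,0,0,-0.04,0.4,0,0,0,0,0,0]'

```text
time: 2.8
position: [0.4247, 0.1899, 0.1909]
orientation: [-3.141, 0.0, 2.866]
contact_force: [0.4, -0.0, -0.6]
gripper_width: 0.402
```

apply_moves --increments '[0.4,-0.06,0.2,0.5,0,0,-0.05,0.4,0,0,0.9,0,0,0,0.4,0,0,0.9,0,0,0,0.4,0,0,0.9,0,0,0,0.4,0,0,0.8,0,0,0,0.4,0,0,0.5,0,0,0,0.4,0,0,0.1,0,0,0]'

```text
time: 3.5
position: [0.425, 0.1988, 0.0747]
orientation: [-3.14, -0.002, 2.878]
contact_force: [0.2, 0.4, -0.2]
gripper_width: 0.395
```

```bash
python3 - <<'E'
from plant import *
from h import *
o=get_obs(); print(o['time'],o['position'],o['orientation'],o['contact_force'],o['joint_positions'])
a=[]
for n,(u0,v0) in (('top',(200,190)),('side',(230,140))):
    c=capture(n); a.append(cv2.resize(c['pixels'][v0:v0+100,u0:u0+100,::-1],(400,400)))
cv2.imwrite('pics/grip1.png',np.hstack(a))
E
```

```text
3.5 [0.42499854 0.19876521 0.07467801] [-3.13986759e+00 -1.70976416e-03  2.87794553e+00] [ 0.16309778  0.43008512 -0.20096686] [-0.74738499  0.1488538   0.22747195  2.04640242 -0.0410304   0.95294447
  0.80866515]
```

View pics/grip1.png

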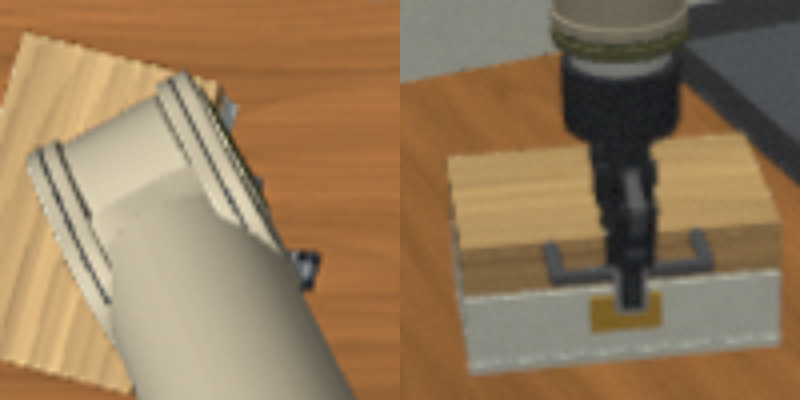

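apply_moves --increments '[0.25,0,-0.1,0,0,0,0,0.2,0,0,0,0,0,0,0.1,0,0,0,0,0,0,0,0,0,0,0,0,0,0,0,0,0,0,0]' --newtons 25

```text
$.increments: bad value
```

apply_moves --increments '[0.25,0,-0.1,0,0,0,0,0.2,0,0,0,0,0,0,0.1,0,0,0,0,0,0,0,0,0,0,0,0,0,0,0,0,0,0,0,0]' --newtons 25

```text
time: 4.1
position: [0.4265, 0.1979, 0.0774]
orientation: [3.137, 0.002, 2.877]
contact_force: [2.1, 7.3, -2.2]
gripper_width: 0.116
```

```bash
python3 - <<'E'
from plant import *
o=get_obs(); print(o['time'],o['position'],o['orientation'],o['contact_force'],o['moment'],o['gripper_width'])
E
```

```text
4.1 [0.42648968 0.19788829 0.0773691 ] [3.13748010e+00 2.05201334e-03 2.87724814e+00] [ 2.07199184  7.25709274 -2.24410507] [ 1.43363537 -0.57272717 -0.03591463] 0.11596339963954469
```

```bash
python3 - <<'E'
import numpy as np
r=np.hypot(.182,.034); 
th=np.r_[0,2,5,9,13.5,18,23,28,33,38,43,48,53,58,63,68,73,78,83,87,91,94.5,97.5,100.3]
ph=np.deg2rad(169.4-th)
y=r*np.cos(ph)/.025; z=-r*np.sin(ph)/.025
cy=y[0];cz=z[0]; 
for i in range(1,len(th)):
    dy=round(y[i]-cy,2);dz=round(z[i]-cz,2);cy+=dy;cz+=dz
    print(th[i],dy,dz)
E
```

```text
2.0 0.05 -0.25
5.0 0.1 -0.38
9.0 0.15 -0.49
13.5 0.22 -0.54
18.0 0.26 -0.52
23.0 0.33 -0.56
28.0 0.38 -0.52
33.0 0.43 -0.48
38.0 0.46 -0.45
43.0 0.5 -0.41
48.0 0.54 -0.36
53.0 0.57 -0.31
58.0 0.59 -0.26
63.0 0.61 -0.21
68.0 0.63 -0.16
73.0 0.63 -0.1
78.0 0.65 -0.04
83.0 0.64 0.01
87.0 0.52 0.05
91.0 0.51 0.09
94.5 0.44 0.1
97.5 0.37 0.11
100.3 0.34 0.12
```

apply_moves --increments '[0,0,0.1,-0.25,0,0,0,0,0,0.1,-0.38,0,0,0,0,0,0.15,-0.49,0,0,0,0,0,0.22,-0.54,0,0,0,0,0,0.26,-0.52,0,0,0]'

```text
time: 4.6
position: [0.4313, 0.2163, 0.132]
orientation: [3.141, 0.001, 2.876]
contact_force: [4.9, 3.0, -4.1]
gripper_width: 0.114
```

```bash
python3 - <<'E'
from plant import *
o=get_obs(); print(o['time'],o['position'],o['orientation'],o['contact_force'],o['moment'],o['gripper_width'],o['joint_positions'])
E
```

```text
4.6 [0.43134399 0.21630153 0.1319786 ] [3.14056166e+00 8.99358099e-04 2.87615309e+00] [ 4.8709701   2.97354998 -4.09504549] [ 0.4530121  -0.84898729 -0.0703314 ] 0.11370708617389366 [-0.7681531   0.09835604  0.2204294   1.96359585 -0.02439782  1.08076208
  0.76805748]
```

apply_moves --increments '[0,0,0.33,-0.56,0,0,0,0,0,0.38,-0.52,0,0,0,0,0,0.43,-0.48,0,0,0,0,0,0.46,-0.45,0,0,0,0,0,0.5,-0.41,0,0,0,0,0,0.54,-0.36,0,0,0,0,0,0.57,-0.31,0,0,0,0,0,0.59,-0.26,0,0,0]'

```text
time: 5.4
position: [0.4565, 0.3069, 0.2167]
orientation: [-3.141, 0.001, 2.875]
contact_force: [0.8, -4.8, 6.2]
gripper_width: 0.117
```

```bash
python3 - <<'E'
from plant import *
o=get_obs(); print(o['time'],o['position'],o['orientation'],o['contact_force'],o['moment'],o['gripper_width'],o['joint_positions'])
E
```

```text
5.4 [0.4565399  0.30687255 0.2167017 ] [-3.14144348e+00  1.18319936e-03  2.87470835e+00] [ 0.83206624 -4.79316879  6.24922979] [-1.20067469 -0.12389628 -0.02856638] 0.11726193918254789 [-0.83773441  0.17202065  0.18255199  1.69378606 -0.03137999  1.27813214
  0.65513124]
```

apply_moves --increments '[0,0,0.61,-0.21,0,0,0,0,0,0.63,-0.16,0,0,0,0,0,0.63,-0.1,0,0,0,0,0,0.65,-0.04,0,0,0,0,0,0.64,0.01,0,0,0,0,0,0.52,0.05,0,0,0,0,0,0.51,0.09,0,0,0]'

```text
time: 6.1
position: [0.4845, 0.4088, 0.2244]
orientation: [3.141, 0.002, 2.875]
contact_force: [5.3, -2.0, -2.0]
gripper_width: 0.114
```

```bash
python3 - <<'E'
from plant import *
o=get_obs(); print(o['time'],o['position'],o['orientation'],o['contact_force'],o['moment'],o['gripper_width'],o['joint_positions'])
E
```

```text
6.1 [0.48451644 0.40876787 0.22441397] [3.14088576e+00 1.80802857e-03 2.87516524e+00] [ 5.27187218 -2.01978059 -2.0026638 ] [-0.75126527 -1.0752275  -0.0746034 ] 0.11426914213559146 [-0.89418284  0.3514807   0.15674294  1.4565498  -0.05409138  1.33630293
  0.56998631]
```

apply_moves --increments '[0,0,0.44,0.1,0,0,0,0,0,0.37,0.11,0,0,0,0,0,0.2,0.07,0,0,0,0,0,0.14,0.05,0,0,0,0,0,0,0,0,0,0]'

```text
time: 6.6
position: [0.4921, 0.4362, 0.2154]
orientation: [3.141, 0.002, 2.875]
contact_force: [6.2, -2.0, 2.5]
gripper_width: 0.114
```

```bash
python3 - <<'E'
from plant import *
from h import *
o=get_obs(); print(o['time'],o['position'],o['orientation'],o['contact_force'],o['moment'],o['gripper_width'],o['joint_positions'])
a=[]
for n,(u0,v0) in (('top',(160,170)),('side',(210,110))):
    c=capture(n); a.append(cv2.resize(c['pixels'][v0:v0+140,u0:u0+140,::-1],(400,400)))
cv2.imwrite('pics/open1.png',np.hstack(a))
E
```

```text
6.6 [0.49211743 0.43619806 0.21542049] [3.14148244e+00 1.82805671e-03 2.87525858e+00] [ 6.18547175 -1.98379572  2.54061871] [-0.46684183 -1.19746165 -0.1033182 ] 0.11423628417542224 [-0.90693649  0.409299    0.15158328  1.39802361 -0.06024507  1.33784102
  0.55061922]
```

View pics/open1.png

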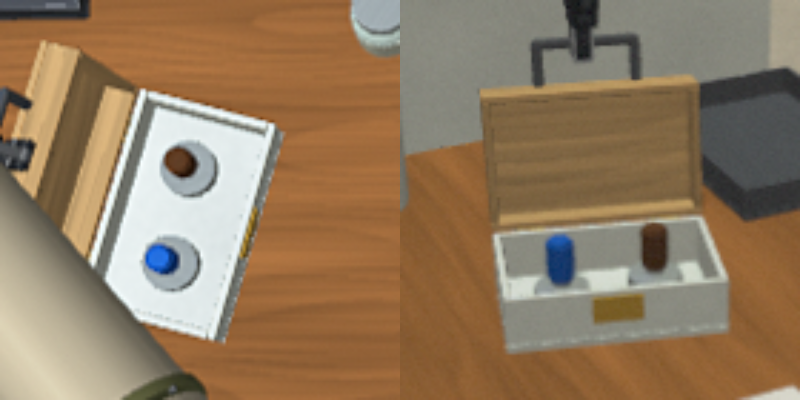

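apply_moves --increments '[0,0,0.15,0.06,0,0,0,0,0,0.1,0.04,0,0,0]'

```text
time: 6.9
position: [0.4926, 0.4373, 0.2148]
orientation: [-3.133, -0.001, 2.873]
contact_force: [-18.0, -34.7, 34.3]
gripper_width: 0.119
```

apply_moves --increments '[0,0,-0.2,-0.1,0,0,0,0.25,0,-0.05,0,0,0,0,0.4,0,0,0,0,0,0,0.4,0,0,0,0,0,0]'

```text
time: 7.3
position: [0.49, 0.4372, 0.2149]
orientation: [-3.141, -0.001, 2.878]
contact_force: [0.2, -1.0, -0.0]
gripper_width: 0.402
```

```bash
python3 - <<'E'
from plant import *
from h import *
o=get_obs(); print(o['time'],o['position'],o['orientation'],o['contact_force'],o['moment'],o['gripper_width'],o['joint_positions'])
S={n:capture(n) for n in ('top','side')}
out={n:{k:cut_out(c,k) for k in ('cutter','spare_cutter')} for n,c in S.items()}
pickle.dump((S,out),open('seg1.pkl','wb'))
for n,c in S.items():
    p=c['pixels'].astype(int)
    blue=(p[...,2]>110)&(p[...,0]<70)&(p[...,1]<120)
    u0,v0={'top':(150,170),'side':(210,110)}[n]
    g=np.zeros((480,640),bool); g[v0:v0+140,u0:u0+140]=1; blue&=g
    v,u=np.nonzero(blue); print(n,len(u),u.mean(),v.mean(),u.min(),u.max(),v.min(),v.max())
    for k,rr in out[n].items():
        for d in rr[:3]: print(n,k,d['p'],d['point'],d['pixels'].sum())
    P,_=pts(c,blue); print(np.median(P,0),np.percentile(P[:,2],[5,95]))
    cv2.imwrite(f'pics/open2_{n}.png',cv2.resize(c['pixels'][v0:v0+140,u0:u0+140,::-1],(560,560),interpolation=cv2.INTER_NEAREST))
E
```

```text
7.3 [0.48997806 0.43716045 0.21490028] [-3.14144619e+00 -1.14268593e-03  2.87752120e+00] [ 0.15183577 -0.97610655 -0.00278185] [ 0.02664684 -0.00043895  0.02127388] 0.4021477754475501 [-0.90770524  0.40879345  0.14969131  1.39964955 -0.06188882  1.33837694
  0.5508531 ]
top 72 215.375 260.0833333333333 211 220 256 265
top cutter 0.7 [219.1, 264.1] 328
top spare_cutter 0.67 [186.5, 217.4] 2126
top spare_cutter 0.56 [227.0, 229.1] 327
[0.41132897 0.31349254 0.0816648 ] [0.07433669 0.08701114]
side 41 265.1951219512195 195.41463414634146 261 269 193 202
side cutter 0.57 [265.7, 205.3] 223
side spare_cutter 0.79 [300.2, 202.0] 253
[0.40814985 0.31027924 0.0796775 ] [0.07215174 0.08375517]
```

View pics/open2_side.png

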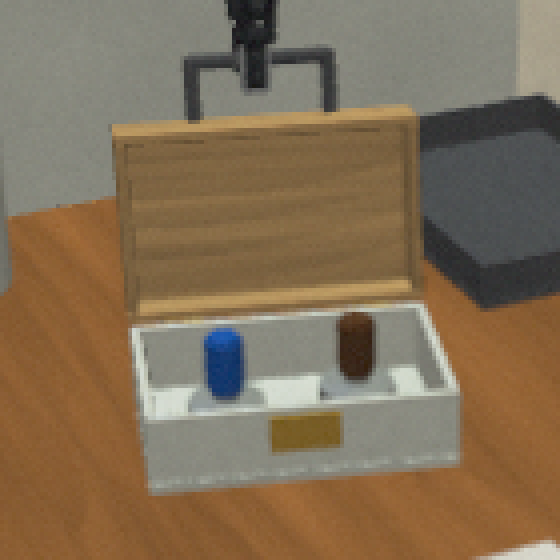

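View pics/open2_top.png

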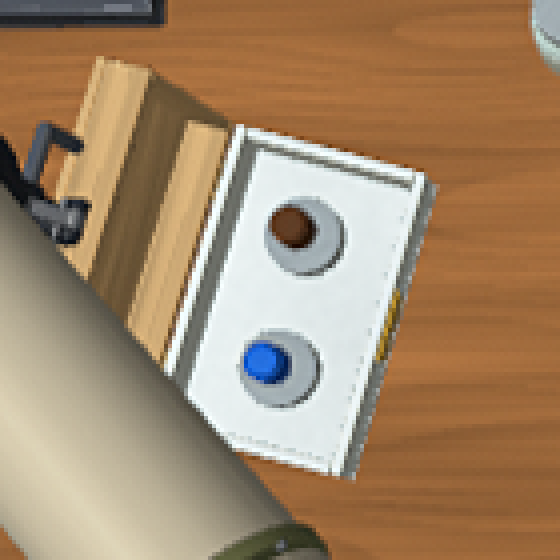

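```bash
python3 - <<'E'
from h import *
from scipy.optimize import least_squares
S,out=pickle.load(open('seg1.pkl','rb'))
a=np.linspace(0,2*np.pi,40,endpoint=False); ring=np.c_[np.cos(a),np.sin(a),0*a]
def handle(x,y):
    b=np.array([x,y,0.008]); return np.vstack([b+.014*ring+[0,0,h] for h in (.038,.070)]+[b+.009*ring+[0,0,.075]])
C={};
for n,c in S.items():
    p=c['pixels'].astype(int); blue=(p[...,2]>p[...,0]+35)&(p[...,2]>p[...,1]+25)
    u0,v0={'top':(190,235),'side':(255,185)}[n]; g=np.zeros((480,640),bool); g[v0:v0+45,u0:u0+40]=1; blue&=g
    v,u=np.nonzero(blue); C[n]=np.array([u.mean(),v.mean()]); print(n,len(u),C[n],u.min(),u.max(),v.min(),v.max())
def hc(n,x):
    h=cv2.convexHull(proj(S[n],handle(*x)).astype(np.float32)); m=cv2.moments(h); return np.array([m['m10'],m['m01']])/m['m00'],m['m00']
for names in (('top','side'),('top',),('side',)):
    r=least_squares(lambda x:np.concatenate([hc(n,x)[0]-C[n] for n in names]),[0.41,0.31],diff_step=1e-3); print(names,r.x,r.fun,[hc(n,r.x)[1] for n in names])
yaw=np.deg2rad(74.46); ex=np.array([np.cos(yaw),np.sin(yaw)]); ey=np.array([-ex[1],ex[0]])
for hx in ([0.4751,0.3734],[0.4761,0.3699]):
    ctr=np.array(hx)-0.07*ex; print('nominal cutter',ctr+0.05*ey,ctr)
E
```

```text
top 100 [215.98 260.19] 211 221 255 265
side 143 [265.6013986  199.87412587] 261 270 192 208
('top', 'side') [0.41203701 0.31546919] [-0.01731565  0.26371319  0.25077842 -0.16735895] [105.76543898251839, 139.30305058183149]
('top',) [0.41277025 0.31543311] [-7.30151072e-07  3.37153097e-07] [105.76615440822206]
('side',) [0.41103444 0.31486851] [1.61971877e-06 9.44121439e-08] [139.45618892158382]
nominal cutter [0.40817404 0.3193545 ] [0.45634623 0.30595894]
nominal cutter [0.40917404 0.3158545 ] [0.45734623 0.30245894]
```

apply_moves --increments '[0.4,0,0,-0.6,0,0,0,0.4,0,0,-1,0,0,0,0.4,0,0,-1,0,0,0,0.65,0.2,-0.6,-0.2,0,0,0,0.65,0.3,-0.95,0,0,0,0,0.65,0.3,-0.95,0,0,0,0,0.65,0.3,-0.95,0,0,0,0,0.65,0.3,-0.95,0,0,0,0,0.65,0.3,-0.8,0.3,0,0,0,0.65,0.05,-0.3,0.6,0,0,0]'

```text
time: 8.6
position: [0.4125, 0.3143, 0.2653]
orientation: [3.138, 0.002, 2.875]
contact_force: [1.1, 0.5, 0.3]
gripper_width: 0.649
```

```bash
python3 - <<'E'
from plant import *
from plan import *
o=get_obs(); print(o['time'],o['position'],o['orientation'],o['contact_force'],o['gripper_width'],o['joint_positions'])
r=Rr(o['orientation']); print(r.inv().apply(np.array([0.412,0.316,0.0443])-o['position'])/.025)
E
```

```text
8.6 [0.41254611 0.31426976 0.2653135 ] [3.13800941e+00 1.73947358e-03 2.87548674e+00] [1.0922376  0.45511022 0.32355492] 0.6485387494028364 [-0.89092525  0.07213491  0.16088653  1.69985956 -0.01228693  1.36658791
  0.57668877]
[0.05465389 0.02935132 8.84062026]
```

apply_moves --increments '[0.65,0.05,0.03,0.6,0,0,0,0.65,0,0,1,0,0,0,0.65,0,0,1,0,0,0,0.65,0,0,1,0,0,0,0.65,0,0,1,0,0,0,0.65,0,0,0.9,0,0,0,0.65,0,0,0.5,0,0,0,0.65,0,0,0,0,0,0]'

```text
time: 9.4
position: [0.4111, 0.3159, 0.1122]
orientation: [-3.14, -0.001, 2.876]
contact_force: [0.6, 0.1, 0.0]
gripper_width: 0.651
```

```bash
python3 - <<'E'
from plant import *
from plan import *
o=get_obs(); print(o['time'],o['position'],o['orientation'],o['contact_force'],o['gripper_width'],o['joint_positions'])
r=Rr(o['orientation']); print(r.inv().apply(np.array([0.412,0.316,0.0443])-o['position'])/.025)
a=[]
for n,(u0,v0) in (('top',(170,190)),('side',(210,110))):
    c=capture(n); a.append(cv2.resize(c['pixels'][v0:v0+130,u0:u0+130,::-1],(400,400)))
cv2.imwrite('pics/grip2.png',np.hstack(a))
E
```

```text
9.4 [0.41113676 0.31588561 0.11219988] [-3.14008409e+00 -9.47154632e-04  2.87634971e+00] [0.5522533  0.07981588 0.02870206] 0.6510049735543127 [-0.88210538  0.20187146  0.15408609  1.8906194  -0.03538448  1.0534813
  0.59201328]
[-0.03469515  0.01756455  2.71594008]
```

View pics/grip2.png

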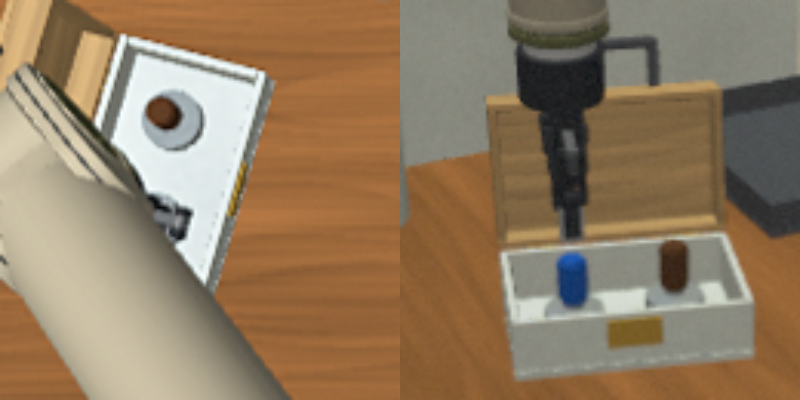

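apply_moves --increments '[0.65,0,0,0.7,0,0,0,0.65,0,0,0.9,0,0,0,0.65,0,0,0.7,0,0,0,0.65,0,0,0.4,0,0,0,0.65,0,0,0,0,0,0]'

```text
time: 10.0
position: [0.4115, 0.3162, 0.0452]
orientation: [-3.141, -0.0, 2.876]
contact_force: [0.2, -0.1, -0.1]
gripper_width: 0.652
```

```bash
python3 - <<'E'
from plant import *
from plan import *
o=get_obs(); print(o['time'],o['position'],o['orientation'],o['contact_force'],o['moment'],o['gripper_width'])
a=[]
for n,(u0,v0) in (('top',(170,190)),('side',(230,140))):
    c=capture(n); a.append(cv2.resize(c['pixels'][v0:v0+90,u0:u0+90,::-1],(400,400)))
cv2.imwrite('pics/grip3.png',np.hstack(a))
E
```

```text
10.0 [0.41147142 0.31620868 0.04523475] [-3.14113916e+00 -3.28021571e-04  2.87639530e+00] [ 0.18674387 -0.08490771 -0.05365803] [-0.03825836  0.05355763  0.01210756] 0.6519604798169487
```

View pics/grip3.png

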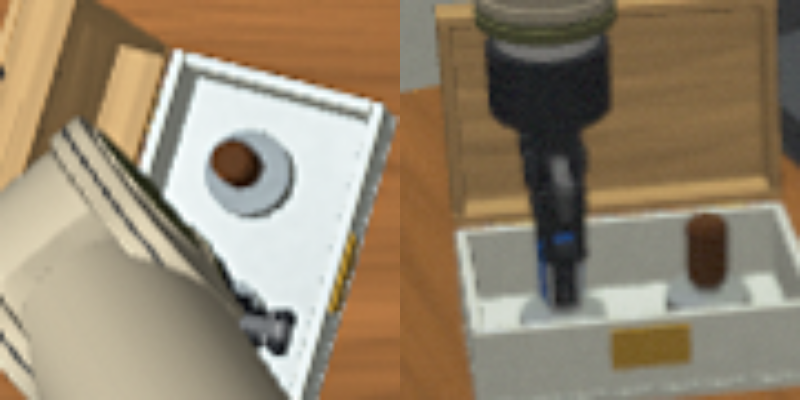

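apply_moves --increments '[0.45,0,0,0,0,0,0,0.3,0,0,0,0,0,0,0.1,0,0,0,0,0,0,0.1,0,0,0,0,0,0,0.1,0,0,0,0,0,0]' --newtons 45

```text
time: 10.6
position: [0.4121, 0.3167, 0.0463]
orientation: [3.14, 0.001, 2.876]
contact_force: [-0.0, 0.1, 7.3]
gripper_width: 0.316
```

```bash
python3 - <<'E'
from plant import *
from plan import *
o=get_obs(); print(o['time'],o['position'],o['orientation'],o['contact_force'],o['moment'],o['gripper_width'])
E
```

```text
10.6 [0.41206186 0.31673225 0.04625103] [3.14011491e+00 7.99176888e-04 2.87639798e+00] [-4.24747289e-03  8.20089953e-02  7.32122616e+00] [-0.22971646  0.1920732  -0.03828103] 0.3162534943719635
```

apply_moves --increments '[0.1,0,0,-0.2,0,0,0,0.1,0,0,-0.5,0,0,0,0.1,0,0,-0.8,0,0,0,0.1,0,0,-0.9,0,0,0,0.1,0,0,-0.9,0,0,0,0.1,0,0,-0.9,0,0,0,0.1,0,0,-0.7,0,0,0,0.1,0,0,-0.2,0,0,0]'

```text
time: 11.4
position: [0.4122, 0.3168, 0.1755]
orientation: [3.138, 0.002, 2.876]
contact_force: [0.3, -0.0, -2.4]
gripper_width: 0.312
```

```bash
python3 - <<'E'
from plant import *
from plan import *
o=get_obs(); print(o['time'],o['position'],o['orientation'],o['contact_force'],o['moment'],o['gripper_width'])
a=[]
for n,(u0,v0) in (('top',(170,190)),('side',(230,100))):
    c=capture(n); a.append(cv2.resize(c['pixels'][v0:v0+130,u0:u0+130,::-1],(400,400)))
cv2.imwrite('pics/lift1.png',np.hstack(a))
r=Rr(o['orientation']); print(r.inv().apply(np.array([0.465,0.0,0.16])-o['position'])/.025)
E
```

```text
11.4 [0.41224379 0.31675262 0.17546763] [3.13848727e+00 1.65855151e-03 2.87612132e+00] [ 0.25030813 -0.01150206 -2.3761624 ] [-0.00288781 -0.04010645  0.0082889 ] 0.31217112035855066
[ -5.35947164 -11.67449683   0.59134423]
```

View pics/lift1.png

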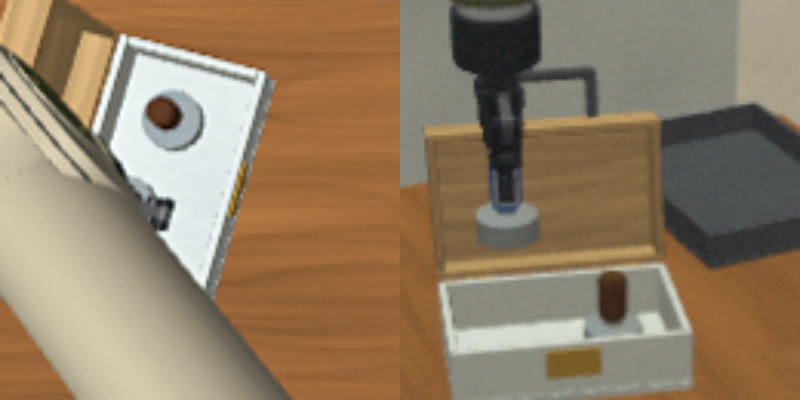

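```bash
python3 - <<'E'
from plan import *
p=Pl([0.4122,0.3168,0.1755],[np.pi,0,2.876])
T=down(2.876-np.deg2rad(60))
p.to([0.465,0.0,0.15],T,0.1,n=14)
p.show()
E
```

```text
[0.1, -0.38, -0.83, 0.07, 0, 0, 0.86, 0.1, -0.45, -0.81, 0.08, 0, 0, 0.85, 0.1, -0.5, -0.76, 0.07, 0, 0, 0.86, 0.1, -0.56, -0.73, 0.07, 0, 0, 0.86, 0.1, -0.61, -0.69, 0.07, 0, 0, 0.86, 0.1, -0.66, -0.63, 0.08, 0, 0, 0.85, 0.1, -0.71, -0.59, 0.07, 0, 0, 0.86, 0.1, -0.75, -0.53, 0.07, 0, 0, 0.86, 0.1, -0.78, -0.47, 0.08, 0, 0, 0.85, 0.1, -0.82, -0.41, 0.07, 0, 0, 0.86]
[0.1, -0.85, -0.35, 0.07, 0, 0, 0.86, 0.1, -0.87, -0.29, 0.07, 0, 0, 0.86, 0.1, -0.89, -0.22, 0.08, 0, 0, 0.85, 0.1, -0.91, -0.15, 0.07, 0, 0, 0.86]
14 end [0.465 0.    0.15 ] [ 3.1416 -0.      1.8288]
```

apply_moves --increments '[0.1,-0.38,-0.83,0.07,0,0,0.86,0.1,-0.45,-0.8,0.08,0,0,0.86,0.1,-0.5,-0.76,0.07,0,0,0.86,0.1,-0.56,-0.73,0.07,0,0,0.86,0.1,-0.61,-0.69,0.07,0,0,0.86,0.1,-0.66,-0.63,0.08,0,0,0.86,0.1,-0.71,-0.59,0.07,0,0,0.86,0.1,-0.75,-0.53,0.07,0,0,0.86,0.1,-0.78,-0.47,0.08,0,0,0.86,0.1,-0.82,-0.41,0.07,0,0,0.86]'

```text
time: 12.5
position: [0.4493, 0.0885, 0.1543]
orientation: [-3.141, -0.0, 2.12]
contact_force: [0.4, -0.5, -1.0]
gripper_width: 0.312
```

apply_moves --increments '[0.1,-0.85,-0.35,0.07,0,0,0.86,0.1,-0.87,-0.29,0.07,0,0,0.86,0.1,-0.89,-0.22,0.08,0,0,0.86,0.1,-0.9,-0.15,0.07,0,0,0.86,0.1,0,0,0,0,0,0]'

```text
time: 13.0
position: [0.4643, -0.0042, 0.1471]
orientation: [-3.141, 0.001, 1.816]
contact_force: [-0.1, 0.3, -2.0]
gripper_width: 0.313
```

```bash
python3 - <<'E'
from plant import *
from plan import *
o=get_obs(); print(o['time'],o['position'],o['orientation'],o['contact_force'],o['moment'],o['gripper_width'],o['joint_positions'])
a=[]
for n,(u0,v0) in (('top',(270,180)),('side',(270,160))):
    c=capture(n); a.append(cv2.resize(c['pixels'][v0:v0+130,u0:u0+130,::-1],(400,400)))
cv2.imwrite('pics/board1.png',np.hstack(a))
r=Rr(o['orientation']); print(r.inv().apply(np.array([0.465,0.0,0.0485])-o['position'])/.025)
E
```

```text
13.0 [ 0.46429928 -0.00416765  0.14710169] [-3.14136970e+00  8.51573719e-04  1.81612760e+00] [-0.05520884  0.33649195 -1.99416731] [0.01211258 0.02279905 0.02674793] 0.3134013075719083 [-0.56357291  0.03266916  0.486777    2.00005727 -0.01605812  1.11278694
  0.17541658]
[0.15826553 0.06855788 3.94391911]
```

View pics/board1.png

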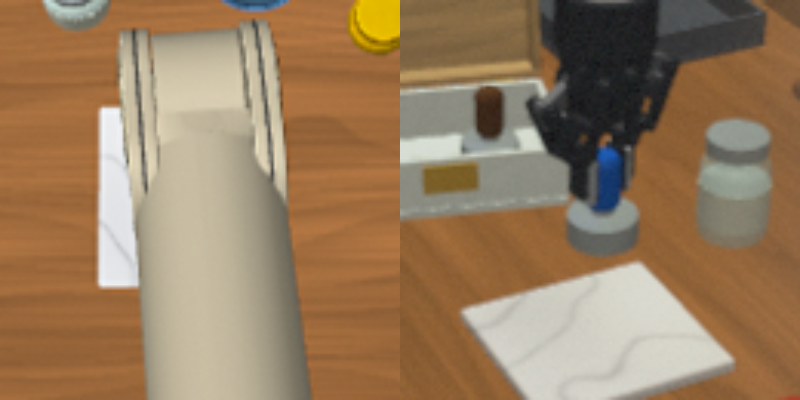

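apply_moves --increments '[0.1,0.16,0.07,0.6,0,0,0,0.1,0,0,0.9,0,0,0,0.1,0,0,0.9,0,0,0,0.1,0,0,0.7,0,0,0,0.1,0,0,0.3,0,0,0,0.1,0,0,0.1,0,0,0,0.1,0,0,0,0,0,0]'

```text
time: 13.8
position: [0.4649, 0.0044, 0.0601]
orientation: [3.141, -0.0, 1.826]
contact_force: [0.5, 0.1, -1.4]
gripper_width: 0.315
```

```bash
python3 - <<'E'
from plant import *
from plan import *
o=get_obs(); print(o['time'],o['position'],o['orientation'],o['contact_force'],o['moment'],o['gripper_width'],o['joint_positions'])
a=[]
for n,(u0,v0) in (('top',(270,180)),('side',(290,200))):
    c=capture(n); a.append(cv2.resize(c['pixels'][v0:v0+100,u0:u0+100,::-1],(400,400)))
cv2.imwrite('pics/board2.png',np.hstack(a))
E
```

```text
13.8 [0.46494062 0.00440829 0.06011962] [ 3.14130262e+00 -5.04858742e-05  1.82603776e+00] [ 0.50090667  0.1336441  -1.38698131] [-0.04007691 -0.03340622  0.0050705 ] 0.31502977516413916 [-0.55080604  0.16698823  0.47774383  2.08106835 -0.09677953  0.91393424
  0.23567467]
```

View pics/board2.png

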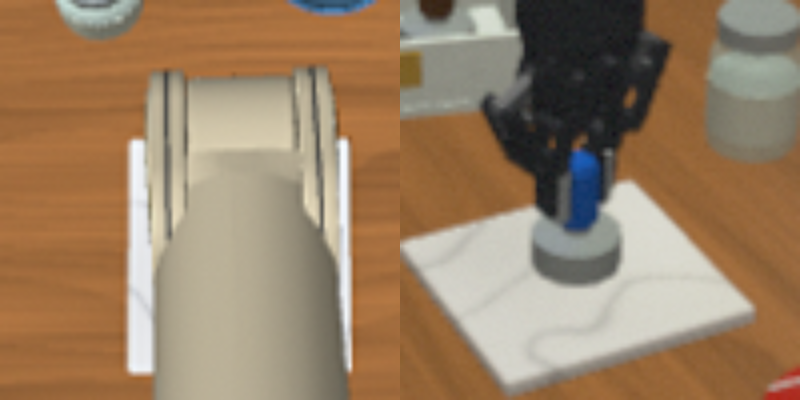

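apply_moves --increments '[0.1,0,0,0.1,0,0,0,0.1,0,0,0.1,0,0,0,0.1,0,0,0.08,0,0,0,0.1,0,0,0,0,0,0]'

```text
time: 14.3
position: [0.4644, 0.0041, 0.0525]
orientation: [-3.141, -0.0, 1.826]
contact_force: [-0.4, 0.6, -2.1]
gripper_width: 0.314
```

apply_moves --increments '[0.1,0,0,0.04,0,0,0,0.1,0,0,0.04,0,0,0,0.1,0,0,0,0,0,0]'

```text
time: 14.6
position: [0.4646, 0.0042, 0.0507]
orientation: [-3.141, -0.0, 1.826]
contact_force: [0.5, 0.2, -1.3]
gripper_width: 0.312
```

apply_moves --increments '[0.1,0,0,0.04,0,0,0,0.1,0,0,0,0,0,0]'

```text
time: 14.8
position: [0.4649, 0.0042, 0.0502]
orientation: [3.141, -0.0, 1.826]
contact_force: [-1.3, 0.5, 4.7]
gripper_width: 0.312
```

apply_moves --increments '[0.3,0,0,0,0,0,0,0.4,0,0,0,0,0,0,0.6,0,0,0,0,0,0,0.65,0,0,0,0,0,0]' --newtons 20

```text
time: 15.2
position: [0.4647, 0.0042, 0.0498]
orientation: [3.141, -0.0, 1.826]
contact_force: [-0.7, 0.2, -0.8]
gripper_width: 0.65
```

```bash
python3 - <<'E'
from plant import *
from plan import *
o=get_obs(); print(o['time'],o['position'],o['orientation'],o['contact_force'],o['moment'],o['gripper_width'],o['joint_positions'])
c=capture('side'); cv2.imwrite('pics/board3.png',cv2.resize(c['pixels'][190:300,280:390,::-1],(500,500)))
E
```

```text
15.2 [0.46470948 0.00419272 0.04976726] [ 3.14143297e+00 -7.35061844e-05  1.82569875e+00] [-0.72854988  0.18934145 -0.82942397] [ 0.01639937  0.03348452 -0.01540677] 0.6501482623882257 [-0.54651218  0.18523579  0.47567534  2.08889453 -0.10884792  0.89039226
  0.24570481]
```

View pics/board3.png

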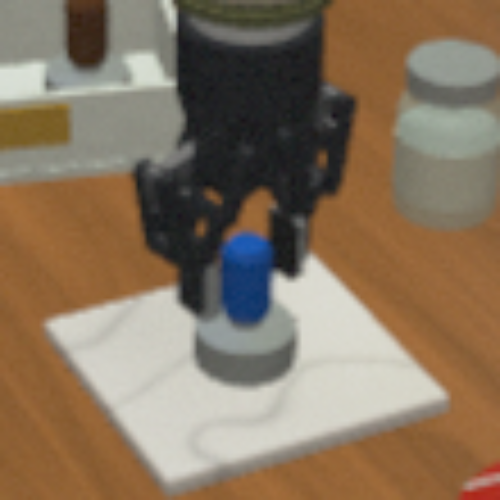

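apply_moves --increments '[0.65,0,0,-0.2,0,0,0,0.65,0,0,-0.6,0,0,0,0.65,0,0,-1,0,0,0,0.65,0,0,-1,0,0,0,0.65,0,0,-1,0,0,0,0.65,0,0,-1,0,0,0,0.65,0,0,-0.8,0,0,0]'

```text
time: 15.95
position: [0.4649, 0.0041, 0.1917]
orientation: [3.14, -0.0, 1.825]
contact_force: [0.4, -0.4, 0.5]
gripper_width: 0.648
```

```bash
python3 - <<'E'
from plant import *
from plan import *
o=get_obs(); print(o['time'],o['position'],o['orientation'],o['contact_force'],o['gripper_width'],o['joint_positions'])
S={n:capture(n) for n in ('top','side')}
out={n:{k:cut_out(c,k) for k in ('cap',)} for n,c in S.items()}
pickle.dump((S,out,o),open('seg2.pkl','wb'))
for n,c in S.items(): cv2.imwrite(f'pics/s2_{n}.png',c['pixels'][:,:,::-1])
for n in out: print([(d['p'],d['point']) for d in out[n]['cap']])
E
```

```text
15.95 [0.46487838 0.00406463 0.19165776] [ 3.14013822e+00 -1.57969834e-04  1.82545959e+00] [ 0.40283788 -0.37867048  0.45060013] 0.6482803777344445 [-0.58419135 -0.01693779  0.47805136  1.94400515  0.00792756  1.21122199
  0.14568576]
[(0.61, [435.9, 242.9])]
[(0.58, [392.9, 297.2])]
```

View pics/s2_side.png

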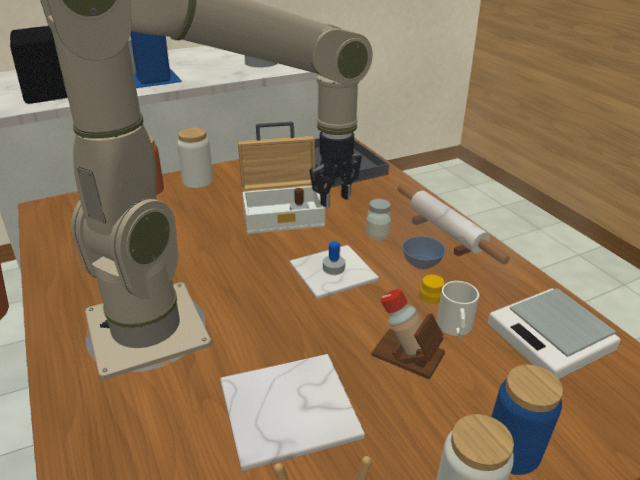

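View pics/s2_top.png

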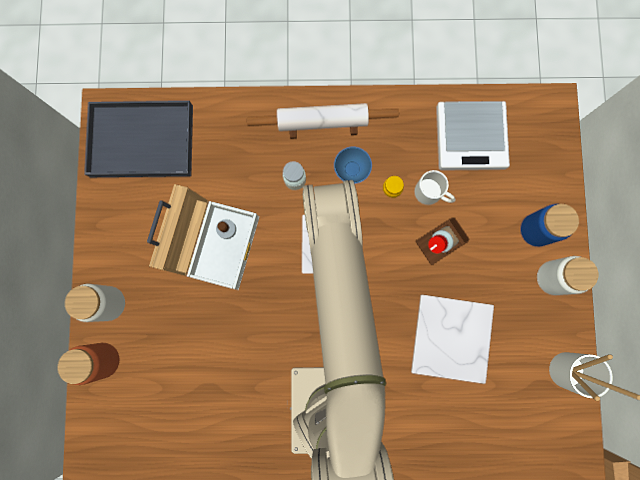

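```bash
cat > kin.py <<'E'
from plan import *
from scipy.optimize import least_squares
import itertools
D=[([-1.2155768,0.3328965,-0.06473433,1.46092432,0.02160352,1.349875,-0.0884994],[0.23041192,0.58058947,0.23050874],[-3.14018644e+00,5.5e-05,2.76382763]),
([-0.74738499,0.1488538,0.22747195,2.04640242,-0.0410304,0.95294447,0.80866515],[0.42499854,0.19876521,0.07467801],[-3.13986759,-1.7e-3,2.87794553]),
([-0.7681531,0.09835604,0.2204294,1.96359585,-0.02439782,1.08076208,0.76805748],[0.43134399,0.21630153,0.1319786],[3.14056166,9e-4,2.87615309]),
([-0.83773441,0.17202065,0.18255199,1.69378606,-0.03137999,1.27813214,0.65513124],[0.4565399,0.30687255,0.2167017],[-3.14144348,1.18e-3,2.87470835]),
([-0.90693649,0.409299,0.15158328,1.39802361,-0.06024507,1.33784102,0.55061922],[0.49211743,0.43619806,0.21542049],[3.14148244,1.8e-3,2.87525858]),
([-0.89092525,0.07213491,0.16088653,1.69985956,-0.01228693,1.36658791,0.57668877],[0.41254611,0.31426976,0.2653135],[3.138,1.7e-3,2.87548674]),
([-0.88210538,0.20187146,0.15408609,1.8906194,-0.03538448,1.0534813,0.59201328],[0.41113676,0.31588561,0.11219988],[-3.14,-9e-4,2.87634971]),
([-0.56357291,0.03266916,0.486777,2.00005727,-0.01605812,1.11278694,0.17541658],[0.46429928,-0.00416765,0.14710169],[-3.1413,8.5e-4,1.81612760]),
([-0.54651218,0.18523579,0.47567534,2.08889453,-0.10884792,0.89039226,0.24570481],[0.46470948,0.00419272,0.04976726],[3.14143,-7e-5,1.82569875]),
([-0.58419135,-0.01693779,0.47805136,1.94400515,0.00792756,1.21122199,0.14568576],[0.46487838,0.00406463,0.19165776],[3.14013822,-1.6e-4,1.82545959])]
LO=np.array([-2.6,-.5,-1.47,.16,-1.27,.06,-2.6]);HI=np.array([2.6,2.12,1.34,2.42,4.41,2.06,2.6])
def fk(q,s,L):
    # L: d1,d3,d5,d7,a(elbow off), yaw0,yaw7
    T=R.from_euler('z',s[0]*q[0]+L[5]); p=np.array([0,0,L[0]])
    T=T*R.from_euler('y',s[1]*q[1]); T=T*R.from_euler('z',s[2]*q[2])
    p=p+T.apply([L[4],0,L[1]])
    T=T*R.from_euler('y',s[3]*q[3]); p=p+T.apply([-L[4],0,0]); T=T*R.from_euler('z',s[4]*q[4]); p=p+T.apply([0,0,L[2]])
    T=T*R.from_euler('y',s[5]*q[5]); T=T*R.from_euler('z',s[6]*q[6]+L[6]); p=p+T.apply([0,0,L[3]])
    return p,T
def resid(L,s,D=D,w=0.3):
    r=[]
    for q,pos,rpy in D:
        p,T=fk(q,s,L); r+=list(p-pos)+list(w*(T.inv()*Rr(rpy)).as_rotvec())
    return np.array(r)
if __name__=='__main__':
    best=[]
    for s1,s3,s5,s7 in itertools.product((1,-1),repeat=4):
        for y7 in (0,np.pi/2,-np.pi/2,np.pi):
            s=[s1,1,s3,1,s5,1,s7]
            r=least_squares(resid,[0.35,0.4,0.4,0.25,0,0,y7],args=(s,))
            best.append((r.cost,s,np.round(r.x,4)))
    best.sort(key=lambda t:t[0])
    for b in best[:6]: print(b)
    r=resid(best[0][2],best[0][1]).reshape(-1,6); print(np.round(r*1000,1))
    pickle.dump(best[0],open('kin.pkl','wb'))
E
python3 kin.py
```

```text
(np.float64(0.00015076051266859874), [-1, 1, -1, 1, -1, 1, -1], array([-0.1416,  0.427 ,  0.491 , -0.0738,  0.0067, -0.084 ,  1.4868]))
(np.float64(0.00015076051266859993), [-1, 1, -1, 1, -1, 1, -1], array([-0.1416,  0.427 ,  0.491 , -0.0738,  0.0067, -0.084 ,  1.4868]))
(np.float64(0.0001507605126686545), [-1, 1, -1, 1, -1, 1, -1], array([-0.1416,  0.427 ,  0.491 , -0.0738,  0.0067, -0.084 ,  1.4868]))
(np.float64(0.0001507605126686668), [-1, 1, -1, 1, -1, 1, -1], array([-0.1416,  0.427 ,  0.491 , -0.0738,  0.0067, -0.084 , -4.7964]))
(np.float64(0.0035329130859508254), [-1, 1, -1, 1, 1, 1, -1], array([-0.062 ,  0.4282,  0.4904,  0.0073,  0.0069, -0.0833,  1.5168]))
(np.float64(0.0035329130859509035), [-1, 1, -1, 1, 1, 1, -1], array([-0.062 ,  0.4282,  0.4904,  0.0073,  0.0069, -0.0833, -4.7664]))
[[  6.6  -1.    1.3   0.   -0.   -0. ]
 [  0.2   5.8  -1.1   0.   -0.   -0. ]
 [ -0.5   4.5  -0.1  -0.    0.   -0. ]
 [  1.   -0.5   0.1  -0.   -0.   -0. ]
 [  3.8 -10.   -0.5  -0.    0.   -0. ]
 [ -0.3   1.6   1.2  -0.1   0.1  -0. ]
 [  1.1   2.6  -0.8   0.1  -0.1  -0. ]
 [ -1.9   4.3   0.6  -0.   -0.   -0. ]
 [ -2.9   2.7  -2.6   0.    0.   -0. ]
 [ -2.6   4.1   1.7   0.    0.   -0. ]]
```

```bash
cat > kin2.py <<'E'
from kin import *
def fk2(q,L,s=(-1,1,-1,1,-1,1,-1)):
    # L: d1,d3,d5,d7,ax, yaw7, y1,y3,y5
    T=R.from_euler('z',s[0]*q[0]); p=T.apply([0,L[6],L[0]])
    T=T*R.from_euler('y',s[1]*q[1]); T=T*R.from_euler('z',s[2]*q[2])
    p=p+T.apply([L[4],L[7],L[1]])
    T=T*R.from_euler('y',s[3]*q[3]); p=p+T.apply([-L[4],0,0]); T=T*R.from_euler('z',s[4]*q[4]); p=p+T.apply([0,L[8],L[2]])
    T=T*R.from_euler('y',s[5]*q[5]); T=T*R.from_euler('z',s[6]*q[6]+L[5]); p=p+T.apply([0,0,L[3]])
    return p,T
def res2(L,w=0.3,d7=0.27):
    r=[]
    for q,pos,rpy in D:
        p,T=fk2(q,L); r+=list(p-pos)+list(w*(T.inv()*Rr(rpy)).as_rotvec())
    return np.array(r+[ (L[3]-d7)*1.0]+list(0.001*np.array(L[6:9])))
if __name__=='__main__':
    S,out,o=pickle.load(open('seg2.pkl','rb')); c=S['side']
    for px in ([342,58],[350,58]):
        # height where ray passes x=.465 
        q=ray(c,px)[0]; t=(0.004-c['origin'][1])/q[1]; print(c['origin']+t*q)
    P,uv=pts(c,np.ones((480,640),bool))
    for px in ((345,57),(337,110)):
        k=np.argmin(np.abs(uv-px).sum(1)); print(px,uv[k],P[k])
    for d7 in (0.25,0.28):
        r=least_squares(res2,[0.3,0.42,0.42,d7,0,np.pi/2,0,0,0],kwargs=dict(d7=d7)); print(r.cost,np.round(r.x,4)); print(np.round(r.fun[:60].reshape(-1,6)*1000,1))
E
python3 kin2.py
```

```text
[0.47219441 0.004      0.52790654]
[0.49067496 0.004      0.52599213]
(345, 57) [345  57] [ 0.45085767 -0.0461161   0.54389468]
(337, 110) [337 110] [ 0.44372161 -0.0327399   0.43482796]
1.1635358361028394e-07 [ 1.6570e-01  4.4830e-01  4.9040e-01  2.5000e-01 -2.0000e-04  1.5708e+00
 -2.2000e-02 -2.3600e-02  0.0000e+00]
[[ 0.   0.1  0.1 -0.   0.  -0. ]
 [ 0.2  0.1 -0.1  0.  -0.  -0. ]
 [-0.1 -0.1 -0.  -0.  -0.  -0. ]
 [-0.   0.   0.  -0.   0.  -0. ]
 [-0.1  0.   0.1  0.   0.  -0. ]
 [-0.2 -0.2  0.  -0.   0.   0. ]
 [ 0.1  0.1 -0.   0.  -0.   0. ]
 [ 0.1  0.1 -0.1  0.   0.  -0. ]
 [-0.  -0.1 -0.  -0.  -0.  -0. ]
 [ 0.  -0.  -0.   0.   0.  -0. ]]
5.4130428217607634e-08 [ 1.9550e-01  4.4840e-01  4.9030e-01  2.8000e-01 -2.0000e-04  1.5708e+00
 -2.2000e-02 -2.3600e-02 -1.0000e-04]
[[ 0.   0.1  0.1 -0.   0.  -0. ]
 [ 0.1  0.  -0.   0.  -0.  -0. ]
 [-0.1 -0.1 -0.  -0.  -0.  -0. ]
 [-0.   0.   0.  -0.   0.  -0. ]
 [-0.1  0.   0.1  0.   0.  -0. ]
 [-0.1 -0.2  0.  -0.   0.   0. ]
 [ 0.1  0.  -0.   0.  -0.   0. ]
 [ 0.1  0.1 -0.   0.   0.  -0. ]
 [-0.  -0.  -0.  -0.  -0.  -0. ]
 [ 0.  -0.  -0.   0.   0.  -0. ]]
```

```bash
cat > ik.py <<'E'
from kin2 import *
L=least_squares(lambda L:res2(L)*np.r_[np.ones(60),0.0,np.ones(3)],[0.25,0.45,0.49,0.33,0,np.pi/2,-.022,-.0236,0]).x
def jac(q):
    J=np.zeros((6,7)); p0,T0=fk2(q,L)
    for i in range(7):
        d=np.zeros(7); d[i]=1e-5; p,T=fk2(q+d,L); J[:3,i]=(p-p0)/1e-5; J[3:,i]=(T*T0.inv()).as_rotvec()/1e-5
    return J
def ikstep(q,pos,rot,n=8,lim=True):
    for _ in range(n):
        p,T=fk2(q,L); e=np.r_[pos-p,(rot*T.inv()).as_rotvec()]
        J=jac(q); dq=J.T@np.linalg.solve(J@J.T+1e-6*np.eye(6),e); q=q+np.clip(dq,-.2,.2)
        if lim: q=np.clip(q,LO+.005,HI-.005)
        if np.linalg.norm(e)<1e-5: break
    return q,np.linalg.norm(e)
def path(q,wps,ds=0.02):
    """wps list of (pos,R); returns list of q, errs along straight interpolation"""
    out=[]
    for pos,rot in wps:
        p0,T0=fk2(q,L); rv=(T0.inv()*rot).as_rotvec(); n=max(1,int(np.ceil(max(np.linalg.norm(pos-p0)/ds,np.linalg.norm(rv)/np.deg2rad(4)))))
        for k in range(1,n+1):
            q,e=ikstep(q,p0+k/n*(pos-p0),T0*R.from_rotvec(k/n*rv)); out.append((q,e))
    return q,out
def capR(ax,psi):
    """tool z=-ax; tool y = rotation(up->ax) applied to horizontal dir psi"""
    v=np.cross([0,0,1],ax); ang=np.arccos(ax[2]); Q=R.from_rotvec(v/np.linalg.norm(v)*ang)
    y=Q.apply([np.cos(psi),np.sin(psi),0]); z=-ax; x=np.cross(y,z); return R.from_matrix(np.c_[x,y,z])
E
python3 - <<'E'
from ik import *
print(np.round(L,4))
q0=np.array([-0.58419135,-0.01693779,0.47805136,1.94400515,0.00792756,1.21122199,0.14568576])
G=np.array([0.4424,-0.2820,0.1323]); az=np.deg2rad(121.5); t=np.deg2rad(35)
ax=np.array([np.sin(t)*np.cos(az),np.sin(t)*np.sin(az),np.cos(t)])
for d7 in (None,):
  for psi0 in (-90,-70,-50,-30,-10,10):
    pre=G+ax*(0.0187*-1+0.10); tcp=G-ax*0.0187
    # current tool y at 16 deg -> go via high point
    wps=[(np.array([0.42,-0.15,0.28]),capR(ax,np.deg2rad(psi0))),(pre,capR(ax,np.deg2rad(psi0))),(tcp,capR(ax,np.deg2rad(psi0)))]
    q,o1=path(q0,wps)
    qa=q.copy(); 
    o2=[]
    for k in range(0,91,5):
        q,e=ikstep(q,tcp,capR(ax,np.deg2rad(psi0+k))); o2.append((q,e))
    Q=np.array([a for a,_ in o1+o2]); m=np.minimum(Q-LO,HI-Q).min(0)
    print(psi0,'start',np.round(qa,2),'end',np.round(q,2),'maxerr',max(e for _,e in o1+o2),'margins',np.round(m,2))
E
```

```text
[ 2.5820e-01  4.4860e-01  4.9000e-01  3.4310e-01  0.0000e+00  1.5708e+00
 -2.1800e-02 -2.3500e-02 -4.0000e-04]
-90 start [-0.04 -0.05  0.25  2.3   0.84  0.61 -1.99] end [-0.08 -0.06  0.3   2.3   0.84  0.61 -0.42] maxerr 1.3761188578663169e-06 margins [2.02 0.11 0.86 0.11 1.3  0.55 0.61]
-70 start [-0.12 -0.06  0.34  2.31  0.84  0.61 -1.64] end [-0.17 -0.06  0.38  2.31  0.85  0.61 -0.07] maxerr 1.1189684565629545e-06 margins [2.02 0.12 0.87 0.11 1.31 0.55 0.96]
-50 start [-0.19 -0.07  0.41  2.31  0.85  0.62 -1.3 ] end [-0.25 -0.07  0.46  2.31  0.86  0.62  0.27] maxerr 1.0972457280867175e-06 margins [2.02 0.12 0.87 0.11 1.32 0.56 1.29]
-30 start [-0.26 -0.07  0.48  2.31  0.86  0.62 -0.95] end [-0.32 -0.08  0.53  2.31  0.87  0.62  0.61] maxerr 1.4136111219972916e-06 margins [2.01 0.11 0.81 0.1  1.33 0.56 1.62]
-10 start [-0.33 -0.08  0.54  2.31  0.87  0.63 -0.61] end [-0.39 -0.09  0.6   2.32  0.88  0.63  0.96] maxerr 1.992132991932829e-06 margins [2.01 0.1  0.74 0.1  1.35 0.57 1.64]
10 start [-0.38 -0.08  0.59  2.32  0.88  0.63 -0.27] end [-0.46 -0.09  0.67  2.32  0.89  0.64  1.3 ] maxerr 2.8370498350755745e-06 margins [2.01 0.09 0.67 0.1  1.36 0.57 1.3 ]
```

```bash
python3 - <<'E'
from ik import *
S,out,o=pickle.load(open('seg2.pkl','rb'))
from capfit import cyl
q0=np.array(o['joint_positions'])
# refine cap from new shots
az=np.deg2rad(121.5); M={};C={}
for n,c in S.items():
    p=c['pixels'].astype(int); m=((p[...,0]>80)&(p[...,1]<60)&(p[...,2]<60)&(p[...,0]>2.2*p[...,1]))
    u0,v0={'top':(425,230),'side':(375,280)}[n]; g=np.zeros((480,640),bool); g[v0:v0+35,u0:u0+40]=1
    m=cv2.morphologyEx((m&g).astype(np.uint8),cv2.MORPH_CLOSE,np.ones((7,7))); v,u=np.nonzero(m); C[n]=np.array([u.mean(),v.mean()]); print(n,len(u),C[n])
def hullc(n,x):
    h=cv2.convexHull(proj(S[n],cyl(x,az)[0]).astype(np.float32)); mm=cv2.moments(h); return np.array([mm['m10'],mm['m01']])/mm['m00'],mm['m00']
r=least_squares(lambda x:np.r_[hullc('top',x)[0]-C['top'],hullc('side',x)[0]-C['side']],[0.443,-0.282,0.132],diff_step=1e-3)
print(r.x,r.fun,[hullc(n,r.x)[1] for n in C])
G=r.x; t=np.deg2rad(35); ax=np.array([np.sin(t)*np.cos(az),np.sin(t)*np.sin(az),np.cos(t)])
for psi0 in (-30,-10,0,16):
    pre=G+ax*(0.08-0.0187); tcp=G-ax*0.0187
    Rc=capR(ax,np.deg2rad(psi0))
    q,o1=path(q0,[(pre,Rc),(tcp,Rc)]); qa=q.copy(); o2=[]
    for k in range(0,91,5):
        q,e=ikstep(q,tcp,capR(ax,np.deg2rad(psi0+k))); o2.append((q,e))
    Q=np.array([a for a,_ in o1+o2]); 
    print(psi0,np.round(qa,2),np.round(q,2),max(e for _,e in o1+o2),'lo',np.round((Q-LO).min(0),2),'hi',np.round((HI-Q).min(0),2))
E
```

```text
top 284 [437.06690141 243.78521127]
side 398 [393.83668342 300.72613065]
[ 0.44277202 -0.28198444  0.13204322] [-0.01308871  0.02658148  0.0217017  -0.00344086] [290.70821161498316, 464.8713081101887]
-30 [-0.23 -0.07  0.44  2.31  0.86  0.62 -0.95] [-0.28 -0.07  0.5   2.31  0.86  0.62  0.61] 1.338409808367775e-06 lo [2.02 0.21 1.82 1.82 1.33 0.56 1.65] hi [2.83 2.17 0.84 0.1  3.55 0.88 1.99]
-10 [-0.28 -0.07  0.5   2.31  0.86  0.62 -0.61] [-0.34 -0.08  0.55  2.31  0.87  0.63  0.96] 2.071998368284667e-06 lo [2.02 0.21 1.86 1.82 1.34 0.56 1.99] hi [2.88 2.17 0.79 0.1  3.54 0.88 1.64]
0 [-0.31 -0.07  0.52  2.31  0.87  0.62 -0.43] [-0.37 -0.08  0.58  2.32  0.88  0.63  1.13] 2.2250351013881334e-06 lo [2.02 0.21 1.88 1.81 1.34 0.56 2.17] hi [2.91 2.17 0.76 0.1  3.53 0.87 1.47]
16 [-0.34 -0.08  0.55  2.31  0.87  0.63 -0.16] [-0.41 -0.09  0.62  2.32  0.88  0.63  1.41] 2.579776904644114e-06 lo [2.02 0.2  1.91 1.81 1.34 0.57 2.44] hi [2.94 2.17 0.72 0.1  3.53 0.87 1.19]
```

```bash
python3 - <<'E'
from ik import *
S,out,o=pickle.load(open('seg2.pkl','rb'))
az=np.deg2rad(121.5); t=np.deg2rad(35); ax=np.array([np.sin(t)*np.cos(az),np.sin(t)*np.sin(az),np.cos(t)])
G=np.array([0.4428,-0.2820,0.1321])
pre=G+ax*(0.08-0.0187)
p=Pl(o['position'],o['orientation']); p.to(pre,capR(ax,0.),0.85,n=12); p.show()
print('approach units',0.08/.025)
np.save('cap.npy',np.r_[G,ax])
E
```

```text
[0.85, -0.79, -0.35, 0.03, -0.24, -0.53, 0.24, 0.85, -0.8, -0.33, 0.06, -0.24, -0.54, 0.23, 0.85, -0.8, -0.31, 0.09, -0.24, -0.53, 0.24, 0.85, -0.8, -0.3, 0.12, -0.23, -0.54, 0.23, 0.85, -0.8, -0.29, 0.16, -0.24, -0.53, 0.24, 0.85, -0.8, -0.27, 0.18, -0.24, -0.53, 0.23, 0.85, -0.8, -0.27, 0.22, -0.24, -0.54, 0.24, 0.85, -0.79, -0.25, 0.25, -0.24, -0.53, 0.23, 0.85, -0.78, -0.24, 0.27, -0.24, -0.53, 0.24, 0.85, -0.77, -0.23, 0.31, -0.24, -0.54, 0.23]
[0.85, -0.76, -0.22, 0.35, -0.23, -0.53, 0.24, 0.85, -0.75, -0.21, 0.37, -0.24, -0.53, 0.23]
12 end [ 0.4245 -0.2519  0.1823] [2.7912 0.5107 1.4786]
approach units 3.1999999999999997
```

apply_moves --increments '[0.85,-0.79,-0.35,0.03,-0.24,-0.53,0.24,0.85,-0.8,-0.33,0.06,-0.24,-0.54,0.23,0.85,-0.8,-0.31,0.09,-0.24,-0.53,0.24,0.85,-0.8,-0.3,0.12,-0.23,-0.54,0.23,0.85,-0.8,-0.29,0.16,-0.24,-0.53,0.24,0.85,-0.8,-0.27,0.18,-0.24,-0.53,0.23,0.85,-0.8,-0.27,0.22,-0.24,-0.54,0.24,0.85,-0.79,-0.25,0.25,-0.24,-0.53,0.23,0.85,-0.78,-0.24,0.27,-0.24,-0.53,0.24,0.85,-0.77,-0.23,0.31,-0.24,-0.54,0.23]'

```text
time: 17.15
position: [0.4301, -0.2099, 0.1811]
orientation: [2.869, 0.437, 1.555]
contact_force: [-0.1, 0.3, -0.3]
gripper_width: 0.853
```

apply_moves --increments '[0.85,-0.76,-0.22,0.35,-0.23,-0.53,0.24,0.85,-0.75,-0.21,0.37,-0.24,-0.53,0.23,0.85,0,0,0,0,0,0,0.85,0,0,0,0,0,0]'

```text
time: 17.55
position: [0.4238, -0.2515, 0.1798]
orientation: [2.795, 0.51, 1.481]
contact_force: [-0.3, 0.6, 0.3]
gripper_width: 0.849
```

```bash
python3 - <<'E'
from plant import *
from ik import *
o=get_obs(); print(o['time'],o['position'],o['orientation'],o['contact_force'],o['gripper_width'],o['joint_positions'])
g=np.load('cap.npy'); G,ax=g[:3],g[3:]
r=Rr(o['orientation']); tcp=G-ax*.0187; print('to tcp',r.inv().apply(tcp-o['position'])/.025, 'rot',np.rad2deg((r.inv()*capR(ax,0.)).as_rotvec())/5)
print('fk',fk2(o['joint_positions'],L)[0]-o['position'])
a=[]
for n,(u0,v0) in (('top',(390,190)),('side',(340,220))):
    c=capture(n); a.append(cv2.resize(c['pixels'][v0:v0+120,u0:u0+120,::-1],(400,400)))
cv2.imwrite('pics/cap1.png',np.hstack(a))
E
```

```text
17.55 [ 0.42382029 -0.2514734   0.17976502] [2.79510324 0.51045054 1.4809378 ] [-0.26026104  0.61605318  0.32955869] 0.8490090974526762 [-0.34323816 -0.28763537  0.41035248  2.31506371  0.81687588  0.88006422
 -0.39796413]
to tcp [-0.07113897  0.06104377  3.13422882] rot [-0.03381268 -0.01499388  0.02264598]
fk [ 1.91315948e-06 -1.41665917e-06  2.32491283e-06]
```

View pics/cap1.png

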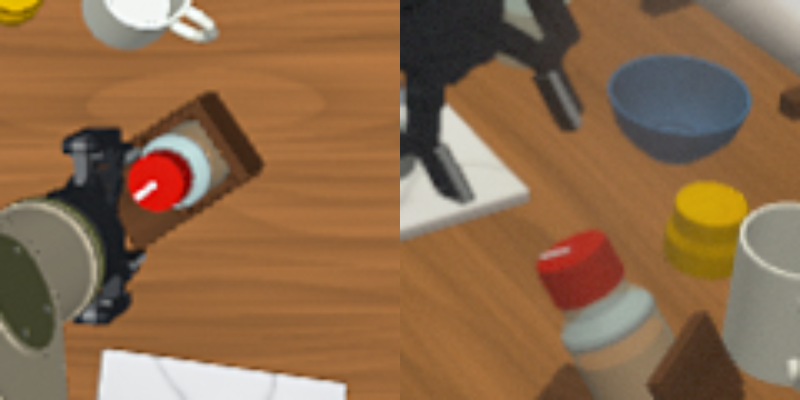

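```bash
python3 - <<'E'
from plant import *
from ik import *
o=get_obs(); g=np.load('cap.npy'); G,ax=g[:3],g[3:]
r=Rr(o['orientation']).as_matrix(); p=o['position']
a=[]
for n,(u0,v0) in (('top',(370,190)),('side',(300,170))):
    c=capture(n); k=3; im=cv2.resize(c['pixels'][v0:v0+133,u0:u0+133,::-1],None,fx=k,fy=k).copy()
    f=lambda P: tuple(np.round((proj(c,P)[0]-[u0,v0]+.5)*k).astype(int))
    cv2.line(im,f(G),f(G+ax*.12),(0,255,255),1)
    cv2.line(im,f(p),f(p-r[:,2]*.12),(0,255,0),1)
    for s in (-1,1):
        b=p-r[:,2]*.010; cv2.line(im,f(b+s*.036*r[:,1]-.011*r[:,0]),f(b+s*.036*r[:,1]+.011*r[:,0]),(255,0,255),1)
        cv2.circle(im,f(b+s*.0505*r[:,1]),2,(255,255,0),-1)
    a.append(im)
cv2.imwrite('pics/cap2.png',np.hstack(a))
E
```

```text
(no output)
```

View pics/cap2.png

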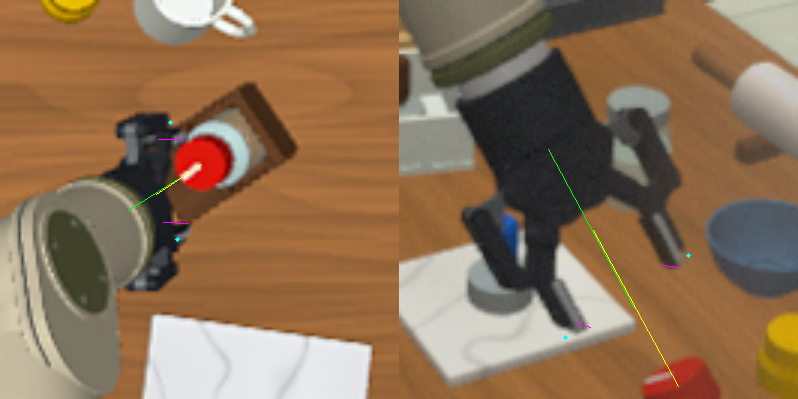

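apply_moves --increments '[0.85,-0.07,0.06,0.5,0,0,0,0.85,0,0,0.8,0,0,0,0.85,0,0,0.6,0,0,0,0.85,0,0,0.4,0,0,0,0.85,0,0,0,0,0,0]'

```text
time: 18.25
position: [0.4426, -0.2814, 0.1339]
orientation: [2.795, 0.512, 1.481]
contact_force: [0.4, -0.0, -0.3]
gripper_width: 0.845
```

```bash
cat > chk.py <<'E'
from plant import *
from ik import *
import sys
o=get_obs(); g=np.load('cap.npy'); G,ax=g[:3],g[3:]
r_=Rr(o['orientation']); r=r_.as_matrix(); p=o['position']; tcp=G-ax*.0187
print(o['time'],np.round(p,4),np.round(o['orientation'],3),'F',np.round(o['contact_force'],1),'M',np.round(o['moment'],2),'w',round(o['gripper_width'],3),'q',np.round(o['joint_positions'],2))
print('to tcp',np.round(r_.inv().apply(tcp-p)/.025,2),'tool F',np.round(r_.inv().apply(o['contact_force']),1),'tool M',np.round(r_.inv().apply(o['moment']),2))
if len(sys.argv)>1:
    a=[]
    for n,(u0,v0) in (('top',(370,190)),('side',(320,210))):
        c=capture(n); k=3; im=cv2.resize(c['pixels'][v0:v0+133,u0:u0+133,::-1],None,fx=k,fy=k).copy()
        a.append(im)
    cv2.imwrite('pics/'+sys.argv[1]+'.png',np.hstack(a))
E
python3 chk.py cap3
```

```text
18.25 [ 0.4426 -0.2814  0.1339] [2.795 0.512 1.481] F [ 0.4 -0.  -0.3] M [ 0.5   0.33 -0.03] w 0.845 q [-0.32 -0.13  0.5   2.31  0.85  0.69 -0.42]
to tcp [ 0.02 -0.01  0.82] tool F [0.2 0.3 0.4] tool M [0.34 0.49 0.01]
```

View pics/cap3.png

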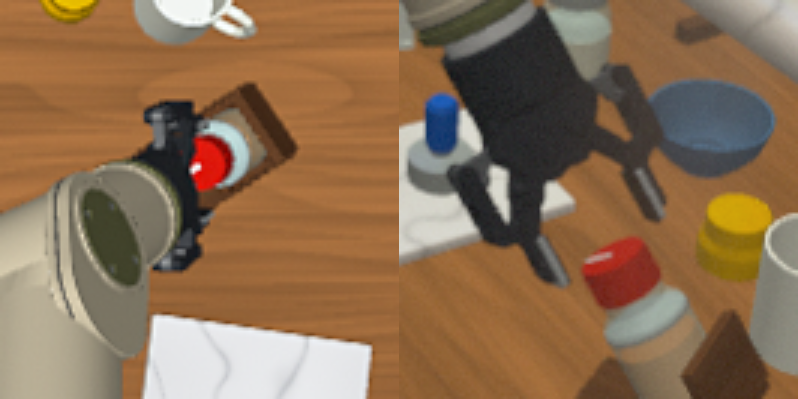

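apply_moves --increments '[0.85,0,0,0.4,0,0,0,0.85,0,0,0.3,0,0,0,0.85,0,0,0.12,0,0,0,0.85,0,0,0,0,0,0]'

```text
time: 18.75
position: [0.4488, -0.2914, 0.1178]
orientation: [2.793, 0.511, 1.48]
contact_force: [0.4, -0.2, -0.5]
gripper_width: 0.849
```

```bash
python3 chk.py cap4
```

```text
18.75 [ 0.4488 -0.2914  0.1178] [2.793 0.511 1.48 ] F [ 0.4 -0.2 -0.5] M [0.57 0.29 0.04] w 0.849 q [-0.31 -0.07  0.52  2.31  0.86  0.63 -0.43]
to tcp [ 0.03 -0.03  0.02] tool F [0.1 0.2 0.6] tool M [ 0.28  0.57 -0.  ]
```

View pics/cap4.png

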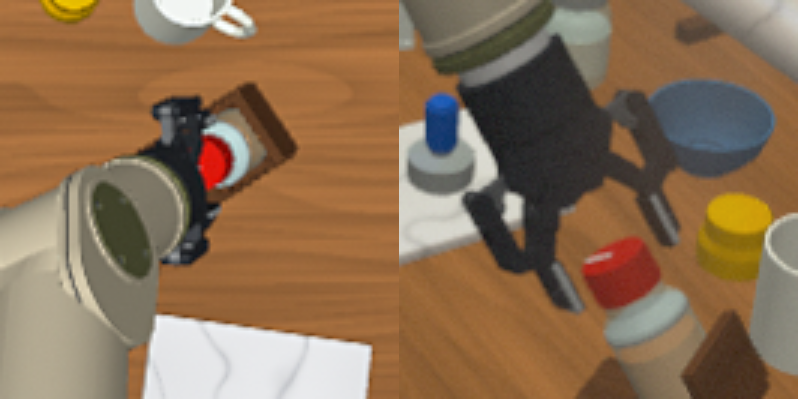

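apply_moves --increments '[0.65,0,0,0,0,0,0,0.55,0,0,0,0,0,0,0.45,0,0,0,0,0,0,0.4,0,0,0,0,0,0,0.4,0,0,0,0,0,0]' --newtons 40

```text
time: 19.35
position: [0.4495, -0.2911, 0.1186]
orientation: [2.791, 0.511, 1.479]
contact_force: [-3.4, 4.7, 8.7]
gripper_width: 0.521
```

```bash
python3 chk.py
```

```text
19.35 [ 0.4495 -0.2911  0.1186] [2.791 0.511 1.479] F [-3.4  4.7  8.7] M [ 0.55  0.54 -0.12] w 0.521 q [-0.31 -0.08  0.52  2.31  0.86  0.63 -0.43]
to tcp [ 0.03 -0.06  0.05] tool F [ -0.5  -0.2 -10.4] tool M [0.57 0.54 0.  ]
```

apply_moves --increments '[0.4,0,0,0,0,0,-0.4,0.4,0,0,0,0,0,-0.8,0.4,0,0,0,0,0,-1,0.4,0,0,0,0,0,-1,0.4,0,0,0,0,0,-0.8]'

```text
time: 19.85
position: [0.4503, -0.2908, 0.1188]
orientation: [3.004, 0.597, 1.883]
contact_force: [2.5, 2.5, 3.1]
gripper_width: 0.525
```

```bash
python3 chk.py cap5
```

```text
19.85 [ 0.4503 -0.2908  0.1188] [3.004 0.597 1.883] F [2.5 2.5 3.1] M [ 0.6  -0.29  0.3 ] w 0.525 q [-0.32 -0.08  0.53  2.31  0.86  0.63 -0.08]
to tcp [ 0.05 -0.08  0.05] tool F [-0.4  3.6 -2.9] tool M [-0.55  0.47  0.08]
```

View pics/cap5.png

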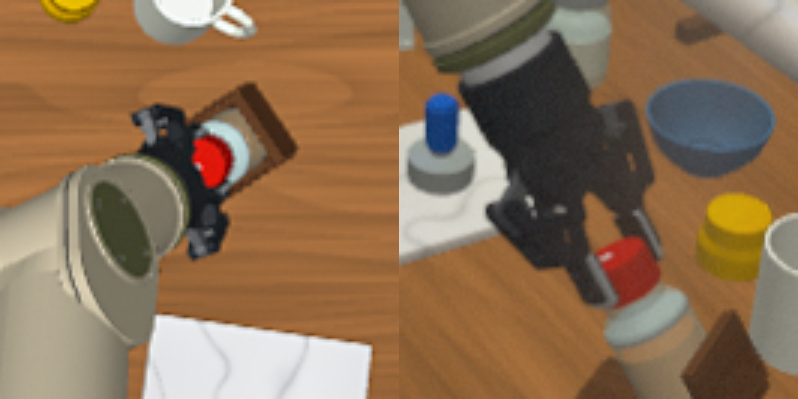

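apply_moves --increments '[0.4,0,0,0,0,0,-0.8,0.4,0,0,0,0,0,-1,0.4,0,0,0,0,0,-1,0.4,0,0,0,0,0,-1,0.4,0,0,0,0,0,-1,0.4,0,0,0,0,0,-1,0.4,0,0,0,0,0,-1,0.4,0,0,0,0,0,-0.8]'

```text
time: 20.75
position: [0.4514, -0.2899, 0.1188]
orientation: [-2.84, 0.54, 2.672]
contact_force: [11.2, 2.8, -4.2]
gripper_width: 0.523
```

```bash
python3 chk.py
```

```text
20.75 [ 0.4514 -0.2899  0.1188] [-2.84   0.54   2.672] F [11.2  2.8 -4.2] M [ 1.54 -1.43  1.29] w 0.523 q [-0.35 -0.08  0.56  2.31  0.87  0.63  0.58]
to tcp [ 0.11 -0.09  0.05] tool F [-5.3  9.6  5.5] tool M [-2.39 -0.57  0.1 ]
```

apply_moves --increments '[0.4,-0.02,0.04,0.02,0,0,-0.6,0.4,0,0,0,0,0,-0.6,0.4,0,0,0,0,0,0]'

```text
time: 21.05
position: [0.4517, -0.2897, 0.1185]
orientation: [-2.783, 0.506, 2.784]
contact_force: [-5.1, 12.5, 13.4]
gripper_width: 0.524
```

```bash
python3 chk.py
```

```text
21.05 [ 0.4517 -0.2897  0.1185] [-2.783  0.506  2.784] F [-5.1 12.5 13.4] M [1.03 0.23 0.36] w 0.524 q [-0.35 -0.08  0.56  2.31  0.87  0.63  0.68]
to tcp [ 0.12 -0.09  0.04] tool F [  1.6   3.6 -18.7] tool M [-0.95  0.58 -0.09]
```

apply_moves --increments '[0.4,0,0.02,-0.03,0,0,-0.6,0.4,0,0,0,0,0,-0.6,0.4,0,0,0,0,0,0]'

```text
time: 21.35
position: [0.4517, -0.2894, 0.1186]
orientation: [-2.731, 0.467, 2.894]
contact_force: [8.0, 0.5, -3.3]
gripper_width: 0.521
```

```bash
python3 chk.py
```

```text
21.35 [ 0.4517 -0.2894  0.1186] [-2.731  0.467  2.894] F [ 8.   0.5 -3.3] M [ 0.96 -0.89  0.97] w 0.521 q [-0.36 -0.08  0.57  2.31  0.87  0.63  0.79]
to tcp [ 0.13 -0.09  0.05] tool F [-5.4  4.8  4.9] tool M [-1.46 -0.72 -0.07]
```

apply_moves --increments '[0.4,0,0,0,0,0,-0.6,0.4,0,0,0,0,0,-0.6,0.4,0,0,0,0,0,0]'

```text
time: 21.65
position: [0.4518, -0.2892, 0.1185]
orientation: [-2.686, 0.423, 2.999]
contact_force: [8.3, 2.3, -4.1]
gripper_width: 0.521
```

```bash
python3 chk.py
```

```text
21.65 [ 0.4518 -0.2892  0.1185] [-2.686  0.423  2.999] F [ 8.3  2.3 -4.1] M [ 1.15 -0.93  1.04] w 0.521 q [-0.36 -0.08  0.57  2.31  0.87  0.63  0.89]
to tcp [ 0.14 -0.08  0.05] tool F [-5.5  6.2  4.7] tool M [-1.59 -0.87 -0.05]
```

apply_moves --increments '[0.4,0,0,0,0,0,-0.6,0.4,0,0,0,0,0,-0.6,0.4,0,0,0,0,0,0]'

```text
time: 21.95
position: [0.4517, -0.2889, 0.1184]
orientation: [-2.648, 0.375, 3.099]
contact_force: [8.1, 3.6, -2.7]
gripper_width: 0.524
```

```bash
python3 chk.py
```

```text
21.95 [ 0.4517 -0.2889  0.1184] [-2.648  0.375  3.099] F [ 8.1  3.6 -2.7] M [ 1.64 -0.91  0.84] w 0.524 q [-0.37 -0.08  0.57  2.31  0.87  0.63  1.  ]
to tcp [ 0.14 -0.08  0.06] tool F [-6.4  6.   2.9] tool M [-1.86 -0.82  0.25]
```

apply_moves --increments '[0.4,0,0,0,0,0,-0.5,0.4,0,0,0,0,0,-0.3,0.4,0,0,0,0,0,0]'

```text
time: 22.25
position: [0.452, -0.2887, 0.1185]
orientation: [-2.625, 0.342, -3.118]
contact_force: [6.4, 5.1, -0.8]
gripper_width: 0.521
```

```bash
python3 chk.py cap6
```

```text
22.25 [ 0.452  -0.2887  0.1185] [-2.625  0.342 -3.118] F [ 6.4  5.1 -0.8] M [ 1.6  -0.66  1.01] w 0.521 q [-0.37 -0.08  0.58  2.31  0.87  0.63  1.06]
to tcp [ 0.16 -0.07  0.06] tool F [-5.9  5.7  0.1] tool M [-1.83 -0.81 -0.03]
```

View pics/cap6.png

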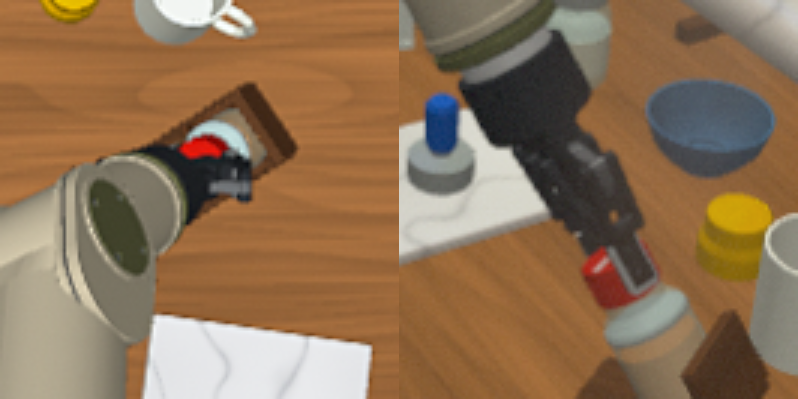

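```bash
cat >> chk.py <<'E'
print('eff',np.round(o['joint_efforts'],3))
E
python3 chk.py
```

```text
22.35 [ 0.452  -0.2887  0.1185] [-2.625  0.342 -3.119] F [5.9 5.2 0. ] M [ 1.56 -0.68  1.05] w 0.522 q [-0.37 -0.08  0.58  2.31  0.87  0.63  1.06]
to tcp [ 0.16 -0.07  0.06] tool F [-5.7  5.4 -0.8] tool M [-1.81 -0.86 -0.06]
eff [ 4.2880e+00 -1.9600e+01  2.3650e+00 -3.1088e+01  2.2390e+00  2.3300e+00
 -2.5000e-02]
```

apply_moves --increments '[0.4,0,0,0,0,0,-0.5,0.4,0,0,0,0,0,-0.5]' --newtons 50

```text
time: 22.55
position: [0.4515, -0.2886, 0.1182]
orientation: [-2.601, 0.297, -3.04]
contact_force: [-5.1, 11.4, 7.5]
gripper_width: 0.522
```

```bash
python3 chk.py
```

```text
22.55 [ 0.4515 -0.2886  0.1182] [-2.601  0.297 -3.04 ] F [-5.1 11.4  7.5] M [1.86 0.32 0.52] w 0.522 q [-0.37 -0.08  0.58  2.31  0.87  0.63  1.15]
to tcp [ 0.14 -0.07  0.06] tool F [  1.5   5.9 -13.3] tool M [-1.95  0.14 -0.02]
eff [  2.314 -20.068   0.402 -37.742   3.839  -0.475  -0.509]
```

apply_moves --increments '[0.4,0,0,0,0,0,-0.5,0.4,0,0,0,0,0,-0.5,0.4,0,0,0,0,0,0]' --newtons 60

```text
time: 22.85
position: [0.4528, -0.2881, 0.1187]
orientation: [-2.58, 0.254, -2.961]
contact_force: [11.6, 6.0, -5.7]
gripper_width: 0.513
```

```bash
python3 chk.py
```

```text
22.85 [ 0.4528 -0.2881  0.1187] [-2.58   0.254 -2.961] F [11.6  6.  -5.7] M [ 2.28 -1.68  1.07] w 0.513 q [-0.38 -0.08  0.58  2.31  0.87  0.63  1.24]
to tcp [ 0.21 -0.06  0.07] tool F [-10.7   7.8   5.3] tool M [-2.15 -2.04  0.64]
eff [  5.287 -19.886   3.114 -30.274   3.058   3.828   1.409]
```

apply_moves --increments '[0.6,0,0,0,0,0,0,0.8,0,0,0,0,0,0,0.85,0,0,0,0,0,0,0.85,0,0,-0.4,0,0,0,0.85,0,0,-0.8,0,0,0,0.85,0,0,-0.9,0,0,0,0.85,0,0,-0.9,0,0,0,0.85,0,0,-0.8,0,0,0]'

```text
time: 23.65
position: [0.421, -0.2437, 0.1965]
orientation: [-2.579, 0.248, -2.965]
contact_force: [1.1, 1.1, 0.7]
gripper_width: 0.85
```

```bash
python3 chk.py cap7
```

```text
23.65 [ 0.421  -0.2437  0.1965] [-2.579  0.248 -2.965] F [1.1 1.1 0.7] M [0.54 0.29 0.  ] w 0.85 q [-0.42 -0.34  0.44  2.31  0.83  0.96  1.27]
to tcp [0.06 0.01 3.87] tool F [-1.4  0.5 -0.8] tool M [-0.57  0.24  0.02]
eff [  0.775  -6.815  -4.583 -37.157   2.756  -1.474  -0.091]
```

View pics/cap7.png

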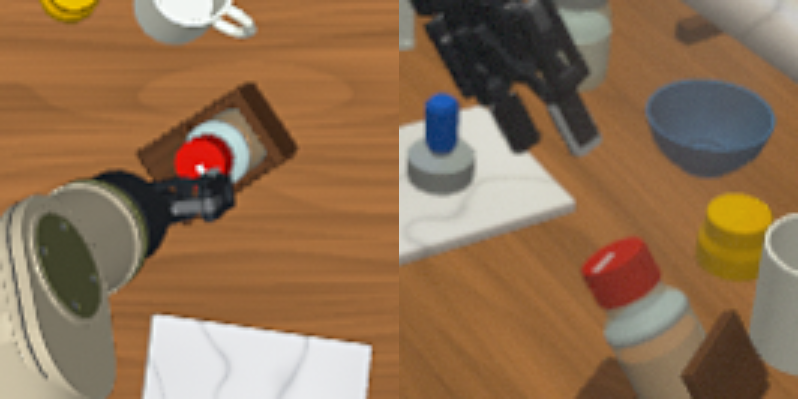

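```bash
cat > mark.py <<'E'
from h import *
def mark(c,G,ax,n,show=None):
    az=np.arctan2(ax[1],ax[0]); e1=np.array([-np.sin(az),np.cos(az),0]); e2=np.cross(ax,e1)
    T=G+ax*0.008
    # sample the top face on a grid, look up colours
    g=np.linspace(-.022,.022,111); X,Y=np.meshgrid(g,g)
    P=T+X[...,None]*e1+Y[...,None]*e2; uv=proj(c,P.reshape(-1,3)).astype(np.float32).reshape(111,111,2)
    im=cv2.remap(c['pixels'],uv[...,0],uv[...,1],cv2.INTER_LINEAR)
    p=im.astype(int); w=(p[...,1]>p[...,0]*0.45)&(p[...,0]>140)&(np.hypot(X,Y)<.0215)
    if show: cv2.imwrite(show,cv2.resize(im[::-1,:,::-1],(333,333)))
    x,y=X[w],Y[w]
    if len(x)<5: return None
    d=np.c_[x,y]; m=d.mean(0); u,s,v=np.linalg.svd(d-m); 
    dirn=v[0]*np.sign(v[0]@m)
    return len(x),np.round(m*1000,1),'centroid ang',np.rad2deg(np.arctan2(m[1],m[0])),'line ang',np.rad2deg(np.arctan2(dirn[1],dirn[0]))
E
python3 - <<'E'
from plant import *
from mark import *
g=np.load('cap.npy'); G,ax=g[:3],g[3:]
for n in ('top','side'):
    c=pickle.load(open(f'{n}0.pkl','rb')); print('start',n,mark(c,G,ax,n,f'pics/mk0_{n}.png'))
for n in ('side','top'):
    c=capture(n); print('now',n,mark(c,G,ax,n,f'pics/mk1_{n}.png')); pickle.dump(c,open(f'{n}3.pkl','wb'))
a=np.hstack([cv2.imread(f'pics/{k}.png') for k in ('mk0_side','mk1_side')]); b=np.hstack([cv2.imread(f'pics/{k}.png') for k in ('mk0_top','mk1_top')])
cv2.imwrite('pics/mk.png',cv2.resize(np.vstack([a,b]),(600,600)))
E
```

```text
start top (989, array([ 1.2, -9.1]), 'centroid ang', np.float64(-82.21002972876457), 'line ang', np.float64(-84.99836247181135))
start side (1762, array([ -2.2, -10.7]), 'centroid ang', np.float64(-101.7235675653259), 'line ang', np.float64(-64.24706657581604))
now side (1705, array([ 6.5, -2.4]), 'centroid ang', np.float64(-20.050223636348427), 'line ang', np.float64(-2.4814501007060983))
now top (460, array([4.7, 2.7]), 'centroid ang', np.float64(29.938214389113813), 'line ang', np.float64(63.150787982539114))
```

View pics/mk.png

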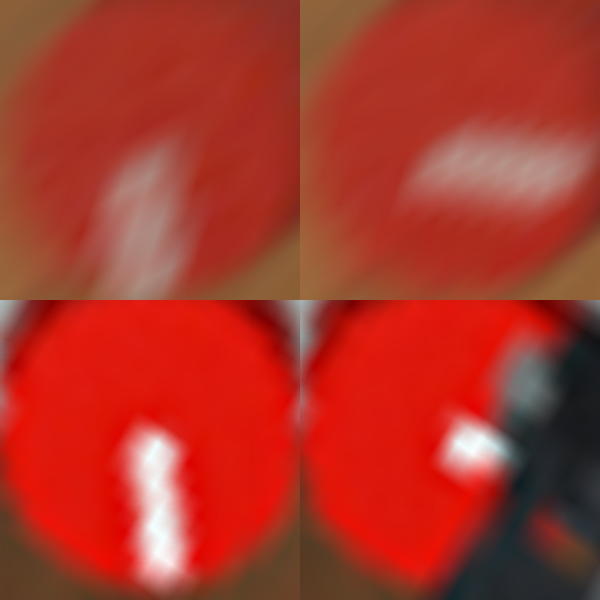

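```bash
python3 - <<'E'
from plant import *
from ik import *
o=get_obs(); q0=o['joint_positions']
for tgt in ([0.42,-0.14,0.26],[0.40,-0.10,0.25],[0.45,-0.13,0.28]):
    r0=Rr(o['orientation']); z=r0.apply([0,0,1]); v=np.cross(z,[0,0,-1]); T=R.from_rotvec(v/np.linalg.norm(v)*np.arccos(-z[2]))*r0
    q,oo=path(q0,[(np.array(tgt),T)]); Q=np.array([a for a,_ in oo]); print(tgt,np.round(q,2),'lo',np.round((Q-LO).min(0),2),'hi',np.round((HI-Q).min(0),2),max(e for _,e in oo))
tgt=[0.45,-0.13,0.28]
p=Pl(o['position'],o['orientation']); p.to(tgt,T,0.85,n=9); p.show()
E
```

```text
[0.42, -0.14, 0.26] [-0.58 -0.18  0.73  1.9   0.12  1.38  1.79] lo [2.02 0.16 1.94 1.74 1.39 0.94 3.95] hi [3.04 2.3  0.61 0.16 3.67 0.68 0.81] 7.470131223925967e-06
[0.4, -0.1, 0.25] [-0.6  -0.25  0.63  1.97  0.15  1.37  1.67] lo [2.   0.15 1.93 1.81 1.42 0.94 3.94] hi [3.04 2.37 0.71 0.15 3.67 0.69 0.93] 8.428949248397884e-06
[0.45, -0.13, 0.28] [-0.58 -0.1   0.73  1.81  0.07  1.41  1.81] lo [2.02 0.17 1.94 1.65 1.34 0.94 3.95] hi [3.05 2.22 0.61 0.17 3.68 0.65 0.79] 7.843005277469352e-06
[0.85, -0.3, 0.24, -0.52, -0.7, 0.33, 0, 0.85, -0.28, 0.27, -0.51, -0.7, 0.34, 0, 0.85, -0.27, 0.3, -0.5, -0.7, 0.33, 0, 0.85, -0.26, 0.32, -0.49, -0.71, 0.33, 0, 0.85, -0.24, 0.36, -0.48, -0.7, 0.34, 0, 0.85, -0.23, 0.39, -0.45, -0.7, 0.33, 0, 0.85, -0.21, 0.42, -0.45, -0.7, 0.34, 0, 0.85, -0.2, 0.44, -0.42, -0.7, 0.33, 0, 0.85, -0.19, 0.47, -0.4, -0.7, 0.33, 0]
9 end [ 0.45   -0.1299  0.2801] [-3.1414e+00  3.0000e-04 -3.0368e+00]
```

apply_moves --increments '[0.85,-0.3,0.24,-0.52,-0.7,0.33,0,0.85,-0.28,0.27,-0.51,-0.7,0.34,0,0.85,-0.27,0.3,-0.5,-0.7,0.33,0,0.85,-0.26,0.32,-0.49,-0.7,0.33,0,0.85,-0.24,0.36,-0.48,-0.7,0.34,0,0.85,-0.23,0.39,-0.45,-0.7,0.33,0,0.85,-0.21,0.42,-0.45,-0.7,0.34,0,0.85,-0.2,0.44,-0.42,-0.7,0.33,0,0.85,-0.2,0.47,-0.4,-0.7,0.33,0,0.85,0,0,0,0,0,0]'

```text
time: 24.85
position: [0.4513, -0.1302, 0.2799]
orientation: [-3.139, -0.002, -3.038]
contact_force: [-0.5, -1.3, -0.8]
gripper_width: 0.85
```

```bash
python3 - <<'E'
from plant import *
from mark import *
o=get_obs(); print(o['time'],o['position'],o['contact_force'],o['joint_velocities'].round(3))
g=np.load('cap.npy'); G,ax=g[:3],g[3:]
S={n:capture(n) for n in ('side','top')}
pickle.dump(S,open('final.pkl','wb'))
for n,c in S.items():
    print('now',n,mark(c,G,ax,n,f'pics/mk2_{n}.png')); cv2.imwrite(f'pics/fin_{n}.png',c['pixels'][:,:,::-1])
cv2.imwrite('pics/mk2.png',np.hstack([cv2.imread(f'pics/mk2_{n}.png') for n in ('side','top')]))
E
```

```text
24.85 [ 0.45134917 -0.13022164  0.27990125] [-0.50137246 -1.30205888 -0.82415991] [ 0.008 -0.043 -0.027  0.069  0.098 -0.048 -0.056]
now side (1702, array([ 6.6, -2.6]), 'centroid ang', np.float64(-21.07563250775499), 'line ang', np.float64(1.2233849311436686))
now top (5141, array([-2.4, -3.5]), 'centroid ang', np.float64(-124.13636601183573), 'line ang', np.float64(154.61719103268555))
```

View pics/fin_side.png

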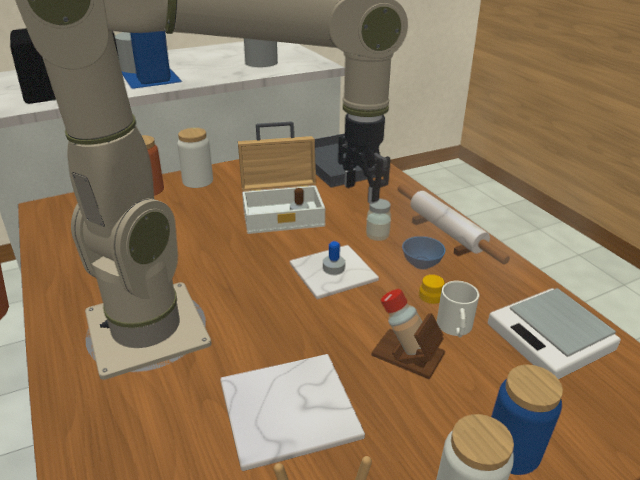

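View pics/fin_top.png

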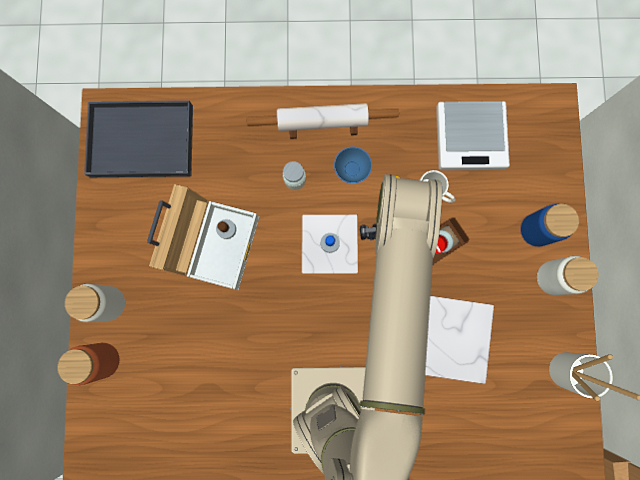

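View pics/mk2.png

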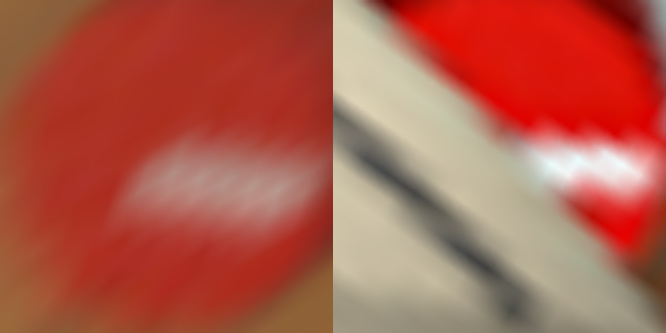

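apply_moves --increments '[0.85,0,0.5,0,0,0,0,0.85,0,0.9,0,0,0,0,0.85,0,0.9,0,0,0,0,0.85,0,0.9,0,0,0,0,0.85,0,0.9,0,0,0,0,0.85,0,0.9,0,0,0,0,0.85,0,0.9,0,0,0,0,0.85,0,0.9,0,0,0,0,0.85,0,0.5,0,0,0,0]'

```text
time: 25.85
position: [0.4304, 0.0528, 0.279]
orientation: [-3.139, -0.0, -3.035]
contact_force: [0.5, -0.6, 0.4]
gripper_width: 0.85
```

```bash
python3 - <<'E'
from plant import *
from mark import *
o=get_obs(); print(o['time'],o['position'],o['contact_force'],o['joint_positions'].round(2))
g=np.load('cap.npy'); G,ax=g[:3],g[3:]
S={n:capture(n) for n in ('side','top')}
pickle.dump(S,open('final2.pkl','wb'))
for n,c in S.items():
    c0=pickle.load(open(f'{n}0.pkl','rb')); print('start',n,mark(c0,G,ax,n,f'pics/mk0_{n}.png'))
    print('now',n,mark(c,G,ax,n,f'pics/mk3_{n}.png')); cv2.imwrite(f'pics/fin2_{n}.png',c['pixels'][:,:,::-1])
cv2.imwrite('pics/mk3.png',np.hstack([cv2.imread(f'pics/{n}.png') for n in ('mk0_top','mk3_top')]))
E
```

```text
25.85 [0.43041216 0.05277029 0.27901368] [ 0.50976695 -0.61823713  0.41463108] [-0.73 -0.16  0.45  1.88  0.07  1.41  1.38]
start side (1762, array([ -2.2, -10.7]), 'centroid ang', np.float64(-101.7235675653259), 'line ang', np.float64(-64.24706657581604))
now side (1696, array([ 6.5, -2.5]), 'centroid ang', np.float64(-20.96297345996473), 'line ang', np.float64(-0.3875132087143514))
start top (989, array([ 1.2, -9.1]), 'centroid ang', np.float64(-82.21002972876457), 'line ang', np.float64(-84.99836247181135))
now top (982, array([10. , -0.1]), 'centroid ang', np.float64(-0.5546910261641048), 'line ang', np.float64(-4.706716805717551))
```

View pics/mk3.png

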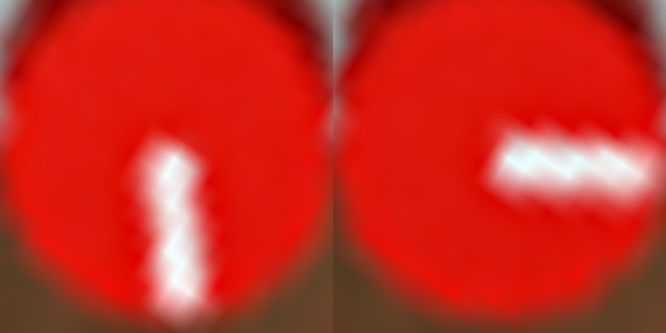

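View pics/fin2_top.png

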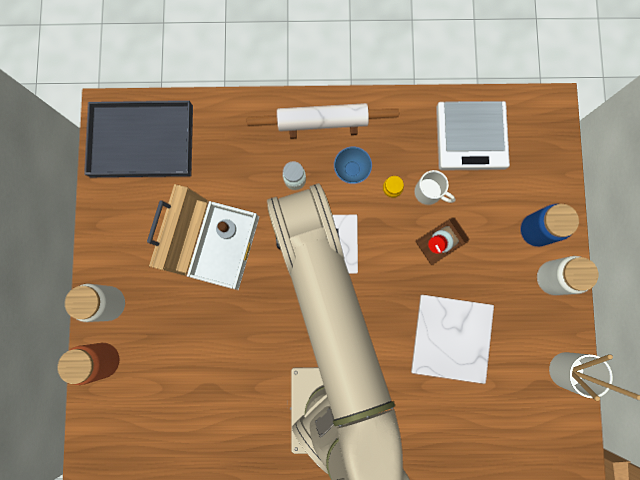

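```bash
python3 - <<'E'
from h import *
S0={n:pickle.load(open(f'{n}0.pkl','rb')) for n in ('top','side')}
F=pickle.load(open('final.pkl','rb')); F2=pickle.load(open('final2.pkl','rb'))
c=F['top']; p=c['pixels'].astype(int); b=(p[...,2]>p[...,0]+35)&(p[...,2]>p[...,1]+25); g=np.zeros((480,640),bool); g[215:272,303:357]=1; b&=g
P,_=pts(c,b); print('blue top',np.median(P,0),'z95',np.percentile(P[:,2],95)); v,u=np.nonzero(b); print(onz(c,[[u.mean(),v.mean()]],0.08))
gr=(np.abs(p[...,0]-p[...,2])<25)&(p.sum(2)<560)&g&~b; P,_=pts(c,gr); s=(P[:,2]>.02)&(P[:,2]<.045); print('drum',P[s].mean(0),s.sum())
def diff(a,b,box):
    u0,u1,v0,v1=box; return np.abs(a['pixels'][v0:v1,u0:u1].astype(int)-b['pixels'][v0:v1,u0:u1]).mean()
for k,box in dict(bowl=(330,375,145,186),sugar=(278,308,158,190),timer=(382,406,174,198),mug=(412,458,168,207),jar_stand=(412,470,215,266),bigboard=(410,496,292,386)).items():
    print(k,diff(S0['top'],F2['top'],box))
# lid: points above chest in the side view
c=F2['side']; P,_=pts(c,np.ones((480,640),bool)); yaw=np.deg2rad(74.46); ex=np.array([np.cos(yaw),np.sin(yaw),0]); ey=np.array([-ex[1],ex[0],0])
H=np.array([0.4756,0.3715,0.06]); d=P-H; x=d@ex; y=d@ey; z=d[:,2]
s=(np.abs(y)<0.09)&(z>0.03)&(z<0.125)&(x>-.03)&(x<.1); A=np.polyfit(z[s],x[s],1); print('lid panel n',s.sum(),'tilt back deg',np.rad2deg(np.arctan(A[0])),A)
hb=(np.abs(y)<0.06)&(z>0.145)&(z<0.19)&(x>0)&(x<.12); print('handle',x[hb].mean(),z[hb].max(),hb.sum())
E
```

```text
blue top [4.63016335e-01 4.53992110e-04 8.52841191e-02] z95 0.0907959071174382
[[4.63532861e-01 3.82569641e-04 8.00000000e-02]]
drum [ 0.46056215 -0.00093852  0.0339557 ] 189
bowl 2.738211382113821
sugar 3.6104166666666666
timer 2.8547453703703702
mug 3.2876254180602005
jar_stand 4.71455938697318
bigboard 3.4570344713838033
lid panel n 1664 tilt back deg 10.194849082505739 [0.17983559 0.03436064]
handle 0.06324120854149261 0.1805715105300421 188
```

apply_moves --increments '[0.85,0,0,0,0,0,0,0.85,0,0,0,0,0,0]'

```text
time: 26.15
position: [0.4312, 0.0506, 0.2799]
orientation: [-3.14, -0.0, -3.038]
contact_force: [0.7, -0.0, 0.2]
gripper_width: 0.849
```

```bash
python3 - <<'E'
from plant import *
o=get_obs(); print(o['time'],o['position'],o['contact_force'],o['joint_velocities'].round(3))
print(close_job())
E
```

```text
26.15 [0.4312479  0.0505706  0.27985164] [ 0.68922104 -0.02889976  0.22929483] [-0.001  0.002 -0.001 -0.003 -0.006  0.003 -0.002]
the job is handed in; nothing more can be done
None
```

The job is handed in at 26.2 s of the 66 s allowed, with all three steps done in the order asked.

- **Lid:** I led it by its handle onto the stop and let go. The last depth check shows the panel leaning back 10.2°, so it is about 100° open.
- **Blue-handled cutter:** I lifted it out and set it down slowly on the smaller marble board. Contact was a few newtons. It stands upright at about (0.463, 0.000), close to the board's centre.
- **Red cap:** I turned it anticlockwise against its stop.
    - **Turn:** its white mark moved about 81° (±2°) while the gripper turned about 96°, so the fingers slipped at the end.
    - **Evidence for the stop:** the cap's full travel is 83°, so it must be at or within about 2° of the stop. The torque readings there were noisy and not always steady, so I rely on the mark and the slip.
- **Everything else:** the dark-handled cutter still stands in its place in the chest. The bowl, sugar jar, timer, mug and jar stand look unmoved in before-and-after pictures. At hand-in the arm was still and clear of everything, with about zero contact force.

One disagreement came up. The lid handle was about 3.5 mm farther in y than the combined camera fit said, although the side camera alone agreed with the touch. It did not affect the result.

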